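# Clear the tooling slab and set out the dye bottles

## Robot

A 6-joint arm with a two-finger parallel gripper is mounted at the origin on the work surface. World frame = base frame: x ahead of the robot, y to its left, z up, the work surface at z = 0. Lengths are in mm, angles in rad, forces in N, time in s.
With the tool pointing down it reaches from about 350 to 1000 mm from the base axis. Payload 7.1 kg.
Tool frame: the origin (TCP) lies midway between the tips of the shut fingers; the grasp point (between the pads) lies ctrl.grip_point_offset behind it (ctrl.grip_point_offset is the distance from the TCP to the grasp point, in mm); z points along the fingers, y is the line along which they close (so a half turn about z gives the same grasp; the last joint's range is limited). The gripper opens to 85 mm and grips with 20 to 120 N. Pads are 22 mm wide; open, the fingers measure 114 mm over their backs; the gripper's body (76 mm by 85 mm) begins 54 mm behind the grasp point. The pads swing forward as they close: fully open they stand 13 mm farther back than shut.
Start: joints at [-1.224, 0.423, 1.63, -0, 1.089, -0.019], TCP at [223.577, -583.625, 231.319] pointing down, gripper open.
Joint ranges: [-3, 3], [-0.9, 2.11], [0.09, 2.58], [-1.31, 4.45], [0.11, 2.69], [-2.54, 2.54]. Speed limits (rad/s): [2.39, 2.39, 3.01, 3.14, 3.14, 3.14].

## Interface

Orientations are given as a rotation vector (axis times angle).
In Python, from bench import ctrl, imaging gives the robot as it stands. The module is installed in compiled form; this text tells all that it offers.
- The arm moves only by the tool move_arm, never from a script. Its argument "rows" is a list of rows, each an object of numbers: "x", "y", "z": the shift along the world's x, y, z in m; "roll": the turn about the world's z in degrees; "hand": the closure, from 0 (fully open) to 1 (shut). A call has 1 to 20 rows; each row is the pose to reach, as a shift and turn from the pose commanded when the call began; what a row does not reach only later rows make up. A row lasts 1/10 s, in which the tool goes at most 50 mm and 8.59 degrees, less where a joint would pass 70% of its speed; a pose out of reach is approached as far as the arm can. A call with a gripper value outside its range is refused whole. The fingers move at their own pace and stop on an object; "force" is the grip in N (left out, the last holds). Time passes only in rows, so rows that repeat a pose let the fingers close. It gives the time, the measured TCP pose, the force, the opening and the grip force at its end, in the units of the state.
- ctrl.observe(): the state, without advancing time (a new reading comes with each control period).
- imaging.capture(name): name is "scene" or "side" or "wrist"; returns the picture (420x560x3 uint8, red, green, blue); there is no depth.
- imaging.calibration(name): a dict with "K" (3x3 intrinsics, pixels), "dist" ([k1, k2, p1, p2, k3] as OpenCV has them; the pictures are not rectified), "rvec" (rotation vector, rad) and "tvec" (3), from world to camera coordinates, as OpenCV has them. Camera axes: x right, y down, z forward; pixel columns grow to the right and rows downward; lengths in mm; the calibration is good to about 2 mm. A picture is of the moment at which its call begins: read the wrist's pose just before it. calibration takes no time and is no camera call; for the wrist camera it gives the pose at the moment of the call.
- ctrl.hand_in(): hands the job in; it is judged then, once.
The state is a dict: "t": time; "joint_pos": joint angles; "dq": joint speeds; "tau": joint torques, N m; "tool_pos": TCP position; "orientation": TCP orientation; "ft_force": force on the tool from outside, world axes, zero at the start; "wrist_torque": the same for the moment, N m; "gripper_width": finger opening in mm; "finger_force": force on a finger pad.
Only numpy, scipy, OpenCV 4.12 (cv2) and the standard library are available. Lean on these libraries where they do the work, as an engineer would, in place of code of your own. Each camera call takes 0.05 s, during which the arm holds its last target. There are 200 camera calls.

## Task

Get the stone slab ready for staining: first, with the scraper block in hand, push all the wood offcuts off the slab into the catch tray at its end, without touching those on the slab with the fingers, and stand the scraper back upright on its cork pad. Only then empty both roller lanes, always taking the front bottle of a lane and letting the rest roll down, and stand every bottle upright on the slab, wholly on the stone. Leave the tumbler, the tape and the glue jar where they are.

Things in the scene. Friction and masses are not known exactly. Their poses are not given: they have to be found in the camera images.
- slab: fixed grey-white stone slab, 200 (its x) x 220 (its y) x 40 thick, sunk catch tray at its -y end; origin at the centre of its underside on the bench: top 40 above it, x -100..100, y -110..110. Wooden rims, 10 wide, 12 above the stone, run along the outside of both x edges and on beside the tray. The y = +110 end has no rim
- tray (a point): centre of the catch tray's steel floor, 4 above the bench. The tray has the slab's axes: 200 (x) x 88 (y); it begins right where the stone ends (slab y = -110), open to it at the stone's level; its rims and end wall stand 52 above the bench, the wall at slab y = -198
- scraper: loose scraper block, about 160 g, standing upright on its foot: black rubber foot 110 (its x) x 40 (its y) x 14 high, and on it a pale wooden grip block 80 (x) x 28 (y) rising to 52 above the underside. Origin at the centre of the underside. Grip it across its y (28 mm), above the foot; its broad faces look along its y and push the offcuts
- pad: fixed cork pad, the scraper's place, 150 (x) x 80 (y) x 4 thick, flat on the bench; origin at the centre of its underside
- rack: fixed little gravity rack: two sloped roller lanes side by side, 70 between their middle lines, on a plywood foot 145 (its x) x 140 x 8; origin on the bench at the centre of the foot; the low front ends look towards its -x, the robot's side. The rollers turn freely: when a front bottle is taken, those behind it roll down to the stop in about a second
- lane1: tilted frame of the lane at the rack's +y side: origin where the roller surface meets the inner face of the front stop, 45 above the bench; x points uphill at 0.18 rad (pitch -0.18), y across, z square to the rollers. 122 long, 39 wide between rails 4 thick and 8 above the rollers; the front stop stands 12 above the rollers
- lane2: the same for the lane at the rack's -y side
- bottle1: square dye bottle, honey-coloured, body 36 x 36 x 42 high with a white round cap 24 wide and 14 high (56 in all), about 90 g; origin at the centre of its underside, z up through the cap. It starts standing in lane1, tilted with it, at the front
- bottle2: square dye bottle, honey-coloured, body 36 x 36 x 42 high with a white round cap 24 wide and 14 high (56 in all), about 90 g; origin at the centre of its underside, z up through the cap. It starts standing in lane1, tilted with it, second
- bottle3: square dye bottle, honey-coloured, body 36 x 36 x 42 high with a white round cap 24 wide and 14 high (56 in all), about 90 g; origin at the centre of its underside, z up through the cap. It starts standing in lane1, tilted with it, third; may be absent (None from the very start)
- bottle4: square dye bottle, honey-coloured, body 36 x 36 x 42 high with a white round cap 24 wide and 14 high (56 in all), about 90 g; origin at the centre of its underside, z up through the cap. It starts standing in lane2, tilted with it, at the front
- bottle5: square dye bottle, honey-coloured, body 36 x 36 x 42 high with a white round cap 24 wide and 14 high (56 in all), about 90 g; origin at the centre of its underside, z up through the cap. It starts standing in lane2, tilted with it, second; may be absent (None from the very start)
- chip1: loose hardwood offcut (plain or L-shaped) about 30 long, 16 wide, 12 high, lying on the slab; origin at its underside, near its middle; may be absent (None from the very start)
- chip2: loose hardwood offcut (plain or L-shaped) about 28 long, 18 wide, 12 high, lying on the slab; origin at its underside, near its middle; may be absent (None from the very start)
- chip3: loose hardwood offcut (plain or L-shaped) about 26 long, 16 wide, 12 high, lying on the slab; origin at its underside, near its middle; may be absent (None from the very start)
- chip4: loose hardwood offcut (plain or L-shaped) about 28 long, 18 wide, 12 high, lying on the slab; origin at its underside, near its middle; may be absent (None from the very start)
- chip5: loose hardwood offcut (plain or L-shaped) about 22 long, 16 wide, 12 high, lying on the slab; origin at its underside, near its middle; may be absent (None from the very start)
- tumbler: bystander: dark steel tumbler, 72 wide, 128 high, origin at the centre of its underside
- tape: bystander: roll of grey tape lying flat, 90 across, 25 high, origin at the centre of its underside
- gluepot: bystander: white jar, 52 wide, 90 high, origin at the centre of its underside

How it is judged (in metres and radians):
On the way, in this order (a step that is already met when the one before it is completed fails the run):
1. all offcuts lie in the catch tray while the scraper is held (x of chip1 in the frame of slab between -0.105 and 0.105 m and y of chip1 in the frame of slab between -0.205 and -0.1 m and z of chip1 in the frame of slab between -0.01 and 0.035 m and x of chip2 in the frame of slab between -0.105 and 0.105 m and y of chip2 in the frame of slab between -0.205 and -0.1 m and z of chip2 in the frame of slab between -0.01 and 0.035 m and x of chip3 in the frame of slab between -0.105 and 0.105 m and y of chip3 in the frame of slab between -0.205 and -0.1 m and z of chip3 in the frame of slab between -0.01 and 0.035 m and x of chip4 in the frame of slab between -0.105 and 0.105 m and y of chip4 in the frame of slab between -0.205 and -0.1 m and z of chip4 in the frame of slab between -0.01 and 0.035 m and x of chip5 in the frame of slab between -0.105 and 0.105 m and y of chip5 in the frame of slab between -0.205 and -0.1 m and z of chip5 in the frame of slab between -0.01 and 0.035 m and x of bottle1 in the frame of lane1 between 0 and 0.13 m and y of bottle1 in the frame of lane1 between -0.02 and 0.02 m and z of bottle1 in the frame of lane1 between -0.012 and 0.012 m and x of bottle2 in the frame of lane1 between 0 and 0.13 m and y of bottle2 in the frame of lane1 between -0.02 and 0.02 m and z of bottle2 in the frame of lane1 between -0.012 and 0.012 m and x of bottle3 in the frame of lane1 between 0 and 0.13 m and y of bottle3 in the frame of lane1 between -0.02 and 0.02 m and z of bottle3 in the frame of lane1 between -0.012 and 0.012 m and x of bottle4 in the frame of lane2 between 0 and 0.13 m and y of bottle4 in the frame of lane2 between -0.02 and 0.02 m and z of bottle4 in the frame of lane2 between -0.012 and 0.012 m and x of bottle5 in the frame of lane2 between 0 and 0.13 m and y of bottle5 in the frame of lane2 between -0.02 and 0.02 m and z of bottle5 in the frame of lane2 between -0.012 and 0.012 m and contact force between the fingers and scraper above 0.5 N), for 0.2 s.
2. the scraper stands released on its cork pad, all bottles still in the lanes (x of scraper in the frame of pad between -0.04 and 0.04 m and y of scraper in the frame of pad between -0.035 and 0.035 m and height (world z) of scraper below 0.01 m and angle between scraper's own z axis and vertical below 0.1 rad and contact force between the fingers and scraper below 0.1 N and x of bottle1 in the frame of lane1 between 0 and 0.13 m and y of bottle1 in the frame of lane1 between -0.02 and 0.02 m and z of bottle1 in the frame of lane1 between -0.012 and 0.012 m and x of bottle2 in the frame of lane1 between 0 and 0.13 m and y of bottle2 in the frame of lane1 between -0.02 and 0.02 m and z of bottle2 in the frame of lane1 between -0.012 and 0.012 m and x of bottle3 in the frame of lane1 between 0 and 0.13 m and y of bottle3 in the frame of lane1 between -0.02 and 0.02 m and z of bottle3 in the frame of lane1 between -0.012 and 0.012 m and x of bottle4 in the frame of lane2 between 0 and 0.13 m and y of bottle4 in the frame of lane2 between -0.02 and 0.02 m and z of bottle4 in the frame of lane2 between -0.012 and 0.012 m and x of bottle5 in the frame of lane2 between 0 and 0.13 m and y of bottle5 in the frame of lane2 between -0.02 and 0.02 m and z of bottle5 in the frame of lane2 between -0.012 and 0.012 m), for 0.2 s.
At the end, for the whole second after the job is handed in: Every offcut lies down in the catch tray; the scraper stands upright and released on the cork pad (its middle within 40 mm of the pad's centre along the pad, 35 mm across); every bottle stands upright (within 0.1 rad) and at rest, wholly on the stone slab (x of chip1 in the frame of slab between -0.105 and 0.105 m and y of chip1 in the frame of slab between -0.205 and -0.1 m and z of chip1 in the frame of slab between -0.01 and 0.035 m and x of chip2 in the frame of slab between -0.105 and 0.105 m and y of chip2 in the frame of slab between -0.205 and -0.1 m and z of chip2 in the frame of slab between -0.01 and 0.035 m and x of chip3 in the frame of slab between -0.105 and 0.105 m and y of chip3 in the frame of slab between -0.205 and -0.1 m and z of chip3 in the frame of slab between -0.01 and 0.035 m and x of chip4 in the frame of slab between -0.105 and 0.105 m and y of chip4 in the frame of slab between -0.205 and -0.1 m and z of chip4 in the frame of slab between -0.01 and 0.035 m and x of chip5 in the frame of slab between -0.105 and 0.105 m and y of chip5 in the frame of slab between -0.205 and -0.1 m and z of chip5 in the frame of slab between -0.01 and 0.035 m and x of scraper in the frame of pad between -0.04 and 0.04 m and y of scraper in the frame of pad between -0.035 and 0.035 m and height (world z) of scraper below 0.01 m and angle between each of scraper, bottle1, bottle2, bottle3, bottle4, bottle5's own z axis and vertical below 0.1 rad and contact force between the fingers and scraper below 0.1 N and x of bottle1 in the frame of slab between -0.082 and 0.082 m and y of bottle1 in the frame of slab between -0.092 and 0.092 m and z of bottle1 in the frame of slab between 0.035 and 0.044 m and linear speed of each of bottle1, bottle2, bottle3, bottle4, bottle5 below 0.03 m/s and x of bottle2 in the frame of slab between -0.082 and 0.082 m and y of bottle2 in the frame of slab between -0.092 and 0.092 m and z of bottle2 in the frame of slab between 0.035 and 0.044 m and x of bottle3 in the frame of slab between -0.082 and 0.082 m and y of bottle3 in the frame of slab between -0.092 and 0.092 m and z of bottle3 in the frame of slab between 0.035 and 0.044 m and x of bottle4 in the frame of slab between -0.082 and 0.082 m and y of bottle4 in the frame of slab between -0.092 and 0.092 m and z of bottle4 in the frame of slab between 0.035 and 0.044 m and x of bottle5 in the frame of slab between -0.082 and 0.082 m and y of bottle5 in the frame of slab between -0.092 and 0.092 m and z of bottle5 in the frame of slab between 0.035 and 0.044 m); the robot touches nothing.
It fails at once if a bottle is lifted out of the lane while one in front of it is still in the lanes ((z of bottle2 in the frame of lane1 between 0.025 and 0.07 m and x of bottle2 in the frame of lane1 between -0.02 and 0.14 m and y of bottle2 in the frame of lane1 between -0.03 and 0.03 m and y of bottle1 in the frame of bottle2 between -0.05 and 0.05 m and distance between bottle1 and bottle2 below 0.13 m) or (z of bottle3 in the frame of lane1 between 0.025 and 0.07 m and x of bottle3 in the frame of lane1 between -0.02 and 0.14 m and y of bottle3 in the frame of lane1 between -0.03 and 0.03 m and y of bottle1 in the frame of bottle3 between -0.05 and 0.05 m and distance between bottle1 and bottle3 below 0.13 m) or (z of bottle3 in the frame of lane1 between 0.025 and 0.07 m and x of bottle3 in the frame of lane1 between -0.02 and 0.14 m and y of bottle3 in the frame of lane1 between -0.03 and 0.03 m and y of bottle2 in the frame of bottle3 between -0.05 and 0.05 m and distance between bottle2 and bottle3 below 0.13 m) or (z of bottle5 in the frame of lane2 between 0.025 and 0.07 m and x of bottle5 in the frame of lane2 between -0.02 and 0.14 m and y of bottle5 in the frame of lane2 between -0.03 and 0.03 m and y of bottle4 in the frame of bottle5 between -0.05 and 0.05 m and distance between bottle4 and bottle5 below 0.13 m)).
It fails at once if the fingers touch an offcut that lies on the slab ((contact force between the fingers and chip1 above 0.5 N and (x of chip1 in the frame of slab between -0.105 and 0.105 m and y of chip1 in the frame of slab between -0.11 and 0.115 m and z of chip1 in the frame of slab between 0.03 and 0.06 m)) or (contact force between the fingers and chip2 above 0.5 N and (x of chip2 in the frame of slab between -0.105 and 0.105 m and y of chip2 in the frame of slab between -0.11 and 0.115 m and z of chip2 in the frame of slab between 0.03 and 0.06 m)) or (contact force between the fingers and chip3 above 0.5 N and (x of chip3 in the frame of slab between -0.105 and 0.105 m and y of chip3 in the frame of slab between -0.11 and 0.115 m and z of chip3 in the frame of slab between 0.03 and 0.06 m)) or (contact force between the fingers and chip4 above 0.5 N and (x of chip4 in the frame of slab between -0.105 and 0.105 m and y of chip4 in the frame of slab between -0.11 and 0.115 m and z of chip4 in the frame of slab between 0.03 and 0.06 m)) or (contact force between the fingers and chip5 above 0.5 N and (x of chip5 in the frame of slab between -0.105 and 0.105 m and y of chip5 in the frame of slab between -0.11 and 0.115 m and z of chip5 in the frame of slab between 0.03 and 0.06 m))).
It fails at once if the tumbler, the tape or the glue jar is moved by more than 30 mm (distance of any of tumbler, tape, gluepot from where it was at the start of the episode above 0.03 m).
Of bottle3, bottle5 only 1 to 2 are there at a start; the rules pass over those that are not, and their reading is None.
Of chip1, chip2, chip3, chip4, chip5 only 3 to 5 are there at a start; the rules pass over those that are not, and their reading is None.
At some moment in a run one of scraper, chip1, chip2, chip3, chip4, chip5 may be knocked a few centimetres aside while the robot is not near it.
It also fails if it takes over 210 s, if anything falls off the work surface, if the arm or the gripper's body presses on something with over 40 N, if the wrist force passes 120 N, or if a joint passes its speed limit or range.

## Working session

There is one attempt and no reset: what is moved stays moved. The work goes in short steps, Python scripts to look and compute and a tool call to move; the robot and the scene stay as the last step left them, time stands still between calls to the robot, and variables do not carry over. Pictures are saved under pics/ and viewed, at most 14 in all, crops included, and the job is handed in when it is done.

Besides the shell and the picture viewer there is one more tool, called after ">>>" in YAML: its name, and indented under it one key for each argument. move_arm: Moves the arm, as the interface text tells. Its arguments: {"type":"object","properties":{"rows":{"type":"array","items":{"type":"object","properties":{"x":{"type":"number"},"y":{"type":"number"},"z":{"type":"number"},"roll":{"type":"number"},"hand":{"type":"number"}}}},"force":{"type":"number"}},"required":["rows"]}

```bash
mkdir -p pics; python3 - <<'E'
from bench import ctrl, imaging
import cv2,numpy as np
s=ctrl.observe();print(s['t'],s['tool_pos'],s['orientation'],s['gripper_width'],ctrl.grip_point_offset)
for n in('scene','side'):
    c=imaging.calibration(n);print(n,c)
    cv2.imwrite(f'pics/{n}0.png',cv2.cvtColor(imaging.capture(n),cv2.COLOR_RGB2BGR))
E
```

```text
0.0 [ 223.386384   -583.11477223  230.53764731] [-3.08763148e+00 -5.71140771e-01  4.65769644e-04] 85.31453867460704 18.700000000000003
scene {'K': array([[475.48179696,   0.        , 287.37531657],
       [  0.        , 475.48179696, 218.72994338],
       [  0.        ,   0.        ,   1.        ]]), 'dist': array([-0.05126197,  0.        ,  0.        ,  0.        ,  0.        ]), 'rvec': array([ 1.270476  ,  2.46786774, -0.74585498]), 'tvec': array([ 352.60107102, -373.11674255, 1351.90445583])}
side {'K': array([[484.93485306,   0.        , 276.97402731],
       [  0.        , 484.93485306, 209.70510669],
       [  0.        ,   0.        ,   1.        ]]), 'dist': array([-0.14588923,  0.        ,  0.        ,  0.        ,  0.        ]), 'rvec': array([ 0.26137865, -2.73351389,  1.39211127]), 'tvec': array([ 576.8158742 ,  126.69667742, 1236.77569124])}
```

View pics/scene0.png

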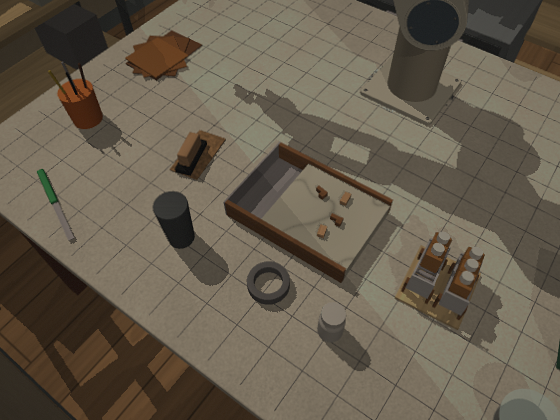

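View pics/side0.png

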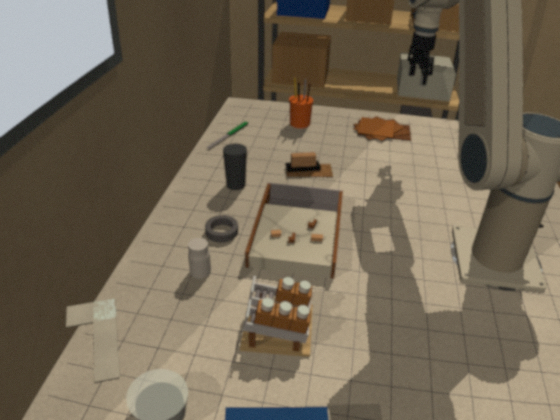

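The scene view shows the scraper at (190,155) on its pad. Four chips lie on the slab near (321,191), (345,198), (337,218) and (322,231). The rack is around (440,280), with 2 caps in one lane and 3 in the other. I'll zoom in for the corners.

```bash
cat > h.py <<'E'
from bench import ctrl, imaging
import cv2,numpy as np
def cast(n,px,z,c=None):
    c=c or imaging.calibration(n);px=np.atleast_2d(np.array(px,float))
    u=cv2.undistortPoints(px[:,None],c['K'],c['dist'])[:,0]
    R=cv2.Rodrigues(c['rvec'])[0];o=-R.T@c['tvec'];d=np.c_[u,np.ones(len(u))]@R
    return o+d*((z-o[2])/d[:,2])[:,None]
def tri(n1,p1,n2,p2):
    A=[]
    for n,p in((n1,p1),(n2,p2)):
        a,b=cast(n,p,0)[0],cast(n,p,100)[0];A.append((a,(b-a)/np.linalg.norm(b-a)))
    M=np.stack([A[0][1],-A[1][1]],1);t=np.linalg.lstsq(M,A[1][0]-A[0][0],rcond=None)[0]
    q=[A[i][0]+A[i][1]*t[i] for i in(0,1)];return (q[0]+q[1])/2,np.linalg.norm(q[0]-q[1])
def project(n,P):
    c=imaging.calibration(n);return cv2.projectPoints(np.array(P,float).reshape(-1,3),c['rvec'],c['tvec'],c['K'],c['dist'])[0][:,0]
def crop(img,x0,y0,x1,y1,k,f):
    cv2.imwrite(f,cv2.resize(cv2.cvtColor(img,cv2.COLOR_RGB2BGR)[y0:y1,x0:x1],None,fx=k,fy=k,interpolation=cv2.INTER_CUBIC))
E
python3 - <<'E'
from h import *
a=cv2.imread('pics/scene0.png')[:,:,::-1].copy();b=cv2.imread('pics/side0.png')[:,:,::-1].copy()
crop(a,160,115,410,295,3.2,'pics/s1.png')
A=cv2.resize(a[225:335,390:500],None,fx=3.6,fy=3.6,interpolation=cv2.INTER_CUBIC)
B=cv2.resize(b[265:365,230:330],None,fx=3.96,fy=3.96,interpolation=cv2.INTER_CUBIC)
cv2.imwrite('pics/s2.png',np.hstack([A[:396],B[:396]])[:,:,::-1])
crop(b,215,130,355,285,3.8,'pics/s3.png')
E
```

```text
(no output)
```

View pics/s1.png

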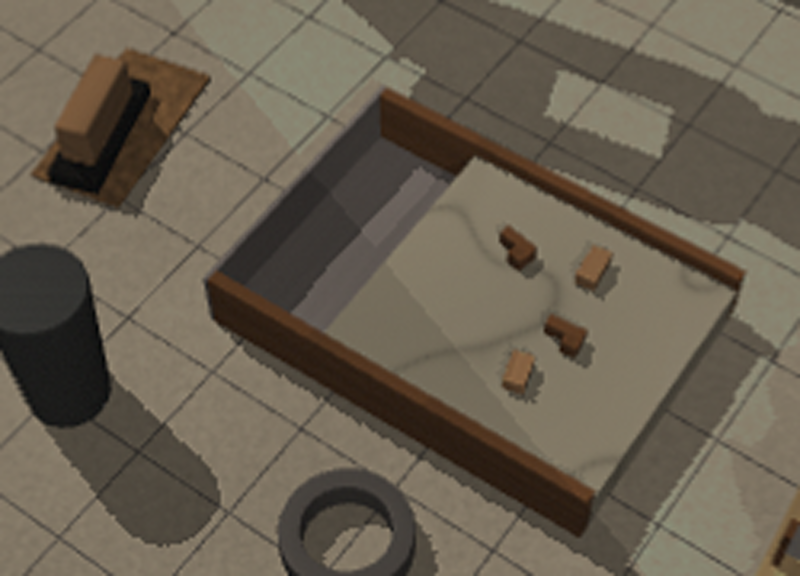

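View pics/s2.png

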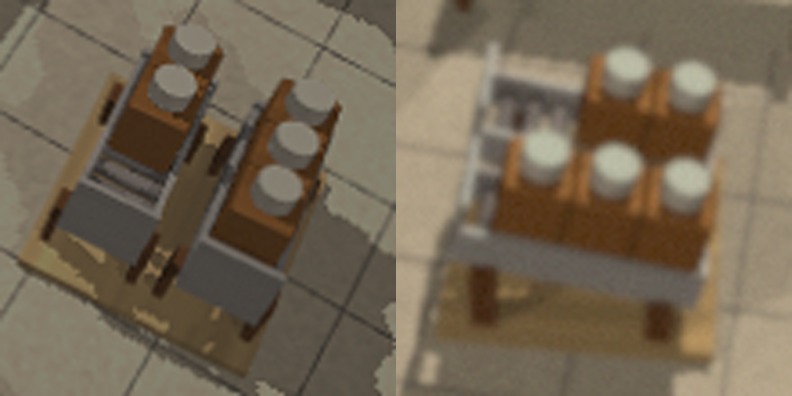

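View pics/s3.png

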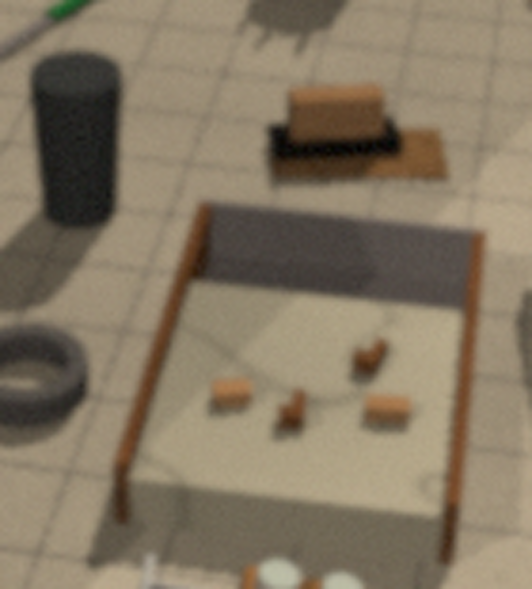

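```bash
python3 - <<'E'
from h import *
np.set_printoptions(precision=1,suppress=True)
s1=lambda L:[(160+u/3.2,115+v/3.2) for u,v in L]
s2=lambda L:[(390+u/3.6,225+v/3.6) for u,v in L]
s2r=lambda L:[(230+(u-396)/3.96,265+v/3.96) for u,v in L]
s3=lambda L:[(215+u/3.8,130+v/3.8) for u,v in L]
print('rim top outer: trayR, endR, trayF, endF');print(cast('scene',s1([(384,88),(743,272),(206,281),(580,502)]),52)[:,:2])
print('stone',cast('scene',s1([(472,158),(598,497)]),40)[:,:2])
print('side rim',cast('side',s3([(484,232),(204,204)]),52)[:,:2])
print('chips scene',cast('scene',s1([(518,247),(594,266),(566,334),(519,371)]),46)[:,:2])
print('chips side',cast('side',s3([(369,358),(388,409),(292,411),(231,394)]),46)[:,:2])
print('grip top',cast('scene',s1([(93,55),(130,62),(97,133),(57,127)]),56)[:,:2])
print('grip side',cast('side',s3([(290,90),(382,86),(384,104),(290,107)]),56)[:,:2])
print('pad',cast('scene',s1([(128,48),(211,74),(33,174),(110,207)]),4)[:,:2])
print('pad side',cast('side',s3([(270,181),(446,179),(440,130)]),4)[:,:2])
f=lambda n:45+(18+36*n)*np.sin(.18)+56*np.cos(.18)
for nm,S,D in(('A',[(195,40),(176,80)],[(693,80),(629,63)]),('B',[(312,95),(296,137),(277,182)],[(687,178),(618,163),(545,151)])):
  for i,(p,q) in enumerate(zip(S,D)):
    a,b=s2([p])[0],s2r([q])[0]
    print(nm,i,cast('scene',a,f(i))[0],cast('side',b,f(i))[0],*tri('scene',a,'side',b))
print('rack foot',cast('scene',s2([(20,262),(245,375)]),8)[:,:2])
print('tape',cast('scene',s1([(347,520)]),25)[0],'tumbler top',cast('scene',s1([(42,288)]),128)[0],'glue',cast('scene',[(332,312)],90)[0])
E
```

```text
rim top outer: trayR, endR, trayF, endF
[[ 425.9 -151.7]
 [ 419.7  156.2]
 [ 645.5 -146.1]
 [ 640.5  158.5]]
stone [[435.9 -62.9]
 [624.7 163.7]]
side rim [[ 424.8 -149.2]
 [ 637.8 -142.3]]
chips scene [[489.7  13.1]
 [472.4  66.2]
 [533.1  80.9]
 [577.1  71. ]]
chips side [[491.6  14.5]
 [472.5  66.7]
 [534.6  81.7]
 [577.3  72.4]]
grip top [[ 532.1 -354.2]
 [ 521.  -325.6]
 [ 590.  -297.6]
 [ 603.  -326.2]]
grip side [[ 600.  -323.2]
 [ 525.1 -347. ]
 [ 520.  -317.1]
 [ 595.6 -295.2]]
pad [[ 477.  -376.9]
 [ 459.7 -302.1]
 [ 621.5 -347.8]
 [ 611.1 -276.9]]
pad side [[ 604.9 -260.4]
 [ 462.  -294.9]
 [ 474.  -373.7]]
A 0 [476.3 295.7 103.3] [475.4 297.1 103.3] [475.5 295.7 102. ] 0.21619430110363577
A 1 [510.8 298.4 109.8] [509.5 297.8 109.8] [510.  298.1 109.4] 1.2254426094869264
B 0 [471.1 364.3 103.3] [469.1 365.7 103.3] [469.4 364.2 101.3] 0.5725885394651182
B 1 [505.4 367.3 109.8] [503.6 368.4 109.8] [504.  367.2 108.1] 0.6180688784143215
B 2 [540.9 369.6 116.2] [539.5 373.6 116.2] [539.6 370.1 113.2] 1.3536184911207416
rack foot [[604.4 274. ]
 [592.1 410.2]]
tape [726.6  36.5  25. ] tumbler top [ 747.8 -186.3  128. ] glue [740.1 196.1  90. ]
```

Triangulation agrees to about 2 mm. The slab centre is near (532,48) with yaw about 0.019. The scraper is near (561,-324) with yaw about 0.34, so the tool is already aligned, and the pad is near (541,-325) with yaw about 0.19. Next I go above the scraper, then down.

>>> move_arm:
  rows:
    - {"x": 0.05, "y": 0.04, "z": 0}
    - {"x": 0.09, "y": 0.07, "z": 0}
    - {"x": 0.13, "y": 0.1, "z": 0}
    - {"x": 0.17, "y": 0.13, "z": 0}
    - {"x": 0.21, "y": 0.16, "z": 0}
    - {"x": 0.25, "y": 0.19, "z": 0}
    - {"x": 0.29, "y": 0.22, "z": 0}
    - {"x": 0.338, "y": 0.259, "z": 0}
    - {"x": 0.338, "y": 0.259, "z": -0.05}
    - {"x": 0.338, "y": 0.259, "z": -0.08}
    - {"x": 0.338, "y": 0.259, "z": -0.1}
    - {"x": 0.338, "y": 0.259, "z": -0.1}
    - {"x": 0.338, "y": 0.259, "z": -0.1}
    - {"x": 0.338, "y": 0.259, "z": -0.1}

```text
invalid input
```

```bash
python3 - <<'E'
from h import *
s=ctrl.observe();print(s['t'],s['tool_pos'],s['orientation'],s['gripper_width'])
cv2.imwrite('pics/w1.png',imaging.capture('wrist')[:,:,::-1])
E
```

```text
0.1 [ 223.4014634  -583.16254421  230.61095631] [-3.08782092e+00 -5.71176596e-01  4.18048810e-04] 85.77672074965318
```

View pics/w1.png

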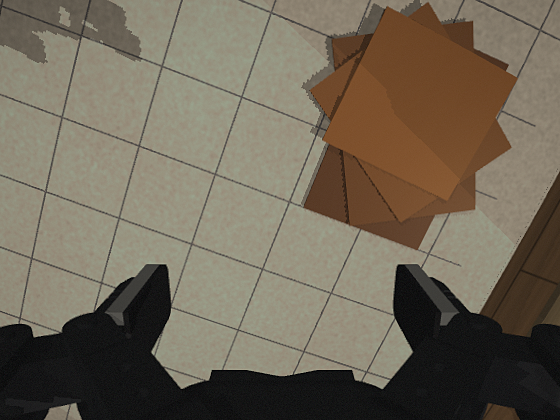

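The move was refused, so the picture only shows the bench and the stack of leaves, with the fingers at (140,300) and (420,300). I'll retry with all fields present.

>>> move_arm:
  rows:
    - {"x": 0.05, "y": 0.04, "z": 0, "roll": 0, "hand": 0}
    - {"x": 0.09, "y": 0.07, "z": 0, "roll": 0, "hand": 0}
    - {"x": 0.13, "y": 0.1, "z": 0, "roll": 0, "hand": 0}
    - {"x": 0.17, "y": 0.13, "z": 0, "roll": 0, "hand": 0}
    - {"x": 0.21, "y": 0.16, "z": 0, "roll": 0, "hand": 0}
    - {"x": 0.25, "y": 0.19, "z": 0, "roll": 0, "hand": 0}
    - {"x": 0.29, "y": 0.22, "z": 0, "roll": 0, "hand": 0}
    - {"x": 0.338, "y": 0.259, "z": 0, "roll": 0, "hand": 0}
    - {"x": 0.338, "y": 0.259, "z": -0.05, "roll": 0, "hand": 0}
    - {"x": 0.338, "y": 0.259, "z": -0.1, "roll": 0, "hand": 0}
    - {"x": 0.338, "y": 0.259, "z": -0.1, "roll": 0, "hand": 0}
    - {"x": 0.338, "y": 0.259, "z": -0.1, "roll": 0, "hand": 0}

```text
t: 1.35
tool_pos: [560.5, -324.1, 130.0]
orientation: [-3.087, -0.571, 0.005]
ft_force: [-0.1, 0.5, 0.4]
gripper_width: 85.3
finger_force: 0.0
```

```bash
python3 - <<'E'
from h import *
s=ctrl.observe();print(s['t'],s['tool_pos'],s['orientation'],s['gripper_width'])
im=imaging.capture('wrist');cv2.imwrite('pics/w2.png',im[:,:,::-1])
c=imaging.calibration('wrist');R=cv2.Rodrigues(c['rvec'])[0];print(-R.T@c['tvec'],R[2])
E
```

```text
1.35 [ 560.4856435  -324.12822363  130.0415138 ] [-3.08662843 -0.57110504  0.0048006 ] 85.27284621064202
[ 622.50067616 -302.78349632  275.21948359] [-0.2435718  -0.09345985 -0.96536938]
```

View pics/w2.png

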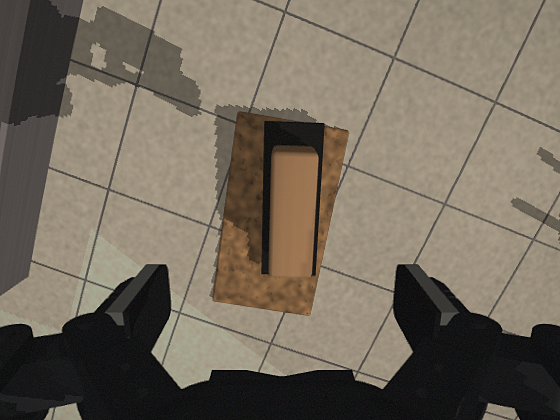

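The wrist view has the grip block upright in the image at (271–318, 150–277), matched to the finger direction. The pad corners are (237,112), (348,130), (310,315) and (213,301).

```bash
python3 - <<'E'
from h import *
np.set_printoptions(precision=1,suppress=True)
g=cast('wrist',[(273,148),(318,148),(313,276),(271,276)],56);print(g[:,:2],g.mean(0))
e=(g[0]+g[1]-g[2]-g[3]);print(np.arctan2(e[1],e[0]))
p=cast('wrist',[(237,112),(348,130),(310,315),(213,301)],4);print(p[:,:2],p.mean(0));e=(p[0]+p[1]-p[2]-p[3]);print(np.arctan2(e[1],e[0]))
E
```

```text
[[ 599.1 -306.5]
 [ 608.4 -330.8]
 [ 532.5 -358.7]
 [ 523.  -333.8]] [ 565.7 -332.4   56. ]
0.3480042488027778
[[ 608.1 -274.9]
 [ 624.5 -352.6]
 [ 478.2 -382.9]
 [ 461.9 -305.2]] [ 543.2 -328.9    4. ]
0.2045568874453453
```

>>> move_arm:
  rows:
    - {"x": 0.003, "y": -0.005, "z": -0.04, "roll": -1, "hand": 0}
    - {"x": 0.003, "y": -0.005, "z": -0.08, "roll": -1, "hand": 0}
    - {"x": 0.003, "y": -0.005, "z": -0.104, "roll": -1, "hand": 0}
    - {"x": 0.003, "y": -0.005, "z": -0.104, "roll": -1, "hand": 0}
    - {"x": 0.003, "y": -0.005, "z": -0.104, "roll": -1, "hand": 0.5}
    - {"x": 0.003, "y": -0.005, "z": -0.104, "roll": -1, "hand": 1}
    - {"x": 0.003, "y": -0.005, "z": -0.104, "roll": -1, "hand": 1}
    - {"x": 0.003, "y": -0.005, "z": -0.104, "roll": -1, "hand": 1}
    - {"x": 0.003, "y": -0.005, "z": -0.104, "roll": -1, "hand": 1}
    - {"x": 0.003, "y": -0.005, "z": -0.104, "roll": -1, "hand": 1}
    - {"x": 0.003, "y": -0.005, "z": -0.104, "roll": -1, "hand": 1}
    - {"x": 0.003, "y": -0.005, "z": -0.104, "roll": -1, "hand": 1}
    - {"x": 0.003, "y": -0.005, "z": -0.104, "roll": -1, "hand": 1}
    - {"x": 0.003, "y": -0.005, "z": -0.104, "roll": -1, "hand": 1}
  force: 60

```text
t: 2.8
tool_pos: [565.6, -330.3, 29.2]
orientation: [3.092, 0.544, 0.003]
ft_force: [-0.1, -0.1, 6.6]
gripper_width: 26.9
finger_force: 61.1
```

Gripped at 26.9 mm. Now I lift and carry it over the slab's +y end, turning -19°.

>>> move_arm:
  rows:
    - {"x": 0, "y": 0, "z": 0.04, "roll": 0, "hand": 1}
    - {"x": 0, "y": 0, "z": 0.08, "roll": 0, "hand": 1}
    - {"x": 0, "y": 0, "z": 0.12, "roll": 0, "hand": 1}
    - {"x": 0, "y": 0.04, "z": 0.12, "roll": -3, "hand": 1}
    - {"x": 0, "y": 0.08, "z": 0.12, "roll": -6, "hand": 1}
    - {"x": 0, "y": 0.12, "z": 0.12, "roll": -9, "hand": 1}
    - {"x": 0, "y": 0.16, "z": 0.12, "roll": -12, "hand": 1}
    - {"x": 0, "y": 0.2, "z": 0.12, "roll": -15, "hand": 1}
    - {"x": 0, "y": 0.24, "z": 0.12, "roll": -19, "hand": 1}
    - {"x": 0, "y": 0.28, "z": 0.12, "roll": -19, "hand": 1}
    - {"x": 0, "y": 0.32, "z": 0.12, "roll": -19, "hand": 1}
    - {"x": 0.006, "y": 0.36, "z": 0.12, "roll": -19, "hand": 1}
    - {"x": 0.006, "y": 0.4, "z": 0.12, "roll": -19, "hand": 1}
    - {"x": 0.006, "y": 0.44, "z": 0.12, "roll": -19, "hand": 1}
    - {"x": 0.006, "y": 0.465, "z": 0.12, "roll": -19, "hand": 1}
    - {"x": 0.006, "y": 0.465, "z": 0.09, "roll": -19, "hand": 1}
    - {"x": 0.006, "y": 0.465, "z": 0.075, "roll": -19, "hand": 1}
    - {"x": 0.006, "y": 0.465, "z": 0.075, "roll": -19, "hand": 1}
    - {"x": 0.006, "y": 0.465, "z": 0.075, "roll": -19, "hand": 1}

```text
t: 4.7
tool_pos: [570.4, 134.8, 102.3]
orientation: [3.141, 0.025, -0.002]
ft_force: [0.5, 0.1, -1.5]
gripper_width: 27.2
finger_force: 59.9
```

```bash
python3 - <<'E'
from h import *
s=ctrl.observe();print(s['t'],s['tool_pos'],s['orientation'],s['gripper_width'],s['ft_force'])
b=imaging.capture('side');a=imaging.capture('scene')
A=cv2.resize(a[130:290,240:410],(400,376));B=cv2.resize(b[150:290,230:370],(400,400))[:376]
cv2.imwrite('pics/m1.png',np.hstack([A,B])[:,:,::-1])
E
```

```text
4.7 [570.42325219 134.75830052 102.2945534 ] [ 3.14126266e+00  2.49246723e-02 -1.54315214e-03] 27.229150442904256 [ 0.45386321  0.07658858 -1.4595776 ]
```

View pics/m1.png

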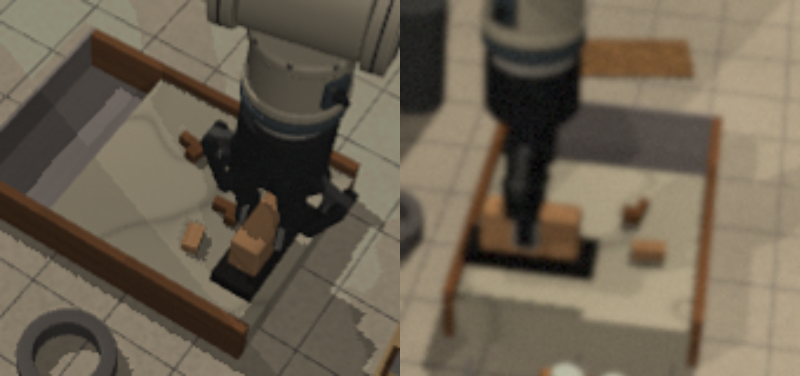

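The scraper is held straight with the fingertips clear above the foot. The chips are unmoved. Now lower to the stone behind the chips.

>>> move_arm:
  rows:
    - {"x": 0, "y": 0, "z": -0.015, "roll": 0, "hand": 1}
    - {"x": 0, "y": 0, "z": -0.03, "roll": 0, "hand": 1}
    - {"x": 0, "y": 0, "z": -0.036, "roll": 0, "hand": 1}
    - {"x": 0, "y": 0, "z": -0.036, "roll": 0, "hand": 1}
    - {"x": 0, "y": 0, "z": -0.036, "roll": 0, "hand": 1}

```text
t: 5.3
tool_pos: [570.3, 135.2, 65.6]
orientation: [3.141, 0.026, -0.001]
ft_force: [-0.8, 0.0, -1.5]
gripper_width: 27.1
finger_force: 60.5
```

>>> move_arm:
  rows:
    - {"x": 0, "y": -0.01, "z": 0, "roll": 0, "hand": 1}
    - {"x": 0, "y": -0.02, "z": 0, "roll": 0, "hand": 1}
    - {"x": 0.001, "y": -0.03, "z": 0, "roll": 0, "hand": 1}
    - {"x": 0.001, "y": -0.04, "z": 0, "roll": 0, "hand": 1}
    - {"x": 0.001, "y": -0.05, "z": 0, "roll": 0, "hand": 1}
    - {"x": 0.001, "y": -0.06, "z": 0, "roll": 0, "hand": 1}
    - {"x": 0.001, "y": -0.07, "z": 0, "roll": 0, "hand": 1}
    - {"x": 0.002, "y": -0.08, "z": 0, "roll": 0, "hand": 1}
    - {"x": 0.002, "y": -0.09, "z": 0, "roll": 0, "hand": 1}
    - {"x": 0.002, "y": -0.1, "z": 0, "roll": 0, "hand": 1}
    - {"x": 0.002, "y": -0.11, "z": 0, "roll": 0, "hand": 1}
    - {"x": 0.002, "y": -0.12, "z": 0, "roll": 0, "hand": 1}
    - {"x": 0.003, "y": -0.13, "z": 0, "roll": 0, "hand": 1}
    - {"x": 0.003, "y": -0.14, "z": 0, "roll": 0, "hand": 1}
    - {"x": 0.003, "y": -0.15, "z": 0, "roll": 0, "hand": 1}
    - {"x": 0.003, "y": -0.16, "z": 0, "roll": 0, "hand": 1}
    - {"x": 0.003, "y": -0.17, "z": 0, "roll": 0, "hand": 1}
    - {"x": 0.004, "y": -0.18, "z": 0, "roll": 0, "hand": 1}
    - {"x": 0.004, "y": -0.19, "z": 0, "roll": 0, "hand": 1}
    - {"x": 0.004, "y": -0.199, "z": 0, "roll": 0, "hand": 1}

```text
t: 7.3
tool_pos: [574.6, -64.5, 66.3]
orientation: [3.141, 0.026, 0.0]
ft_force: [-0.5, 0.5, -1.5]
gripper_width: 26.7
finger_force: 60.5
```

>>> move_arm:
  rows:
    - {"x": 0, "y": 0, "z": 0.03, "roll": 0, "hand": 1}
    - {"x": 0, "y": 0, "z": 0.06, "roll": 0, "hand": 1}
    - {"x": -0.02, "y": 0.04, "z": 0.06, "roll": 0, "hand": 1}
    - {"x": -0.04, "y": 0.08, "z": 0.06, "roll": 0, "hand": 1}
    - {"x": -0.06, "y": 0.12, "z": 0.06, "roll": 0, "hand": 1}
    - {"x": -0.084, "y": 0.16, "z": 0.06, "roll": 0, "hand": 1}
    - {"x": -0.084, "y": 0.199, "z": 0.06, "roll": 0, "hand": 1}
    - {"x": -0.084, "y": 0.199, "z": 0.04, "roll": 0, "hand": 1}
    - {"x": -0.084, "y": 0.199, "z": 0.04, "roll": 0, "hand": 1}

```text
t: 8.2
tool_pos: [489.1, 135.9, 105.0]
orientation: [3.141, 0.03, -0.005]
ft_force: [-0.7, -0.9, -2.1]
gripper_width: 26.6
finger_force: 60.3
```

```bash
python3 - <<'E'
from h import *
b=imaging.capture('side');a=imaging.capture('scene')
A=cv2.resize(a[130:290,220:390],(400,376));B=cv2.resize(b[150:290,230:370],(400,400))[:376]
cv2.imwrite('pics/m2.png',np.hstack([A,B])[:,:,::-1])
E
```

```text
(no output)
```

View pics/m2.png

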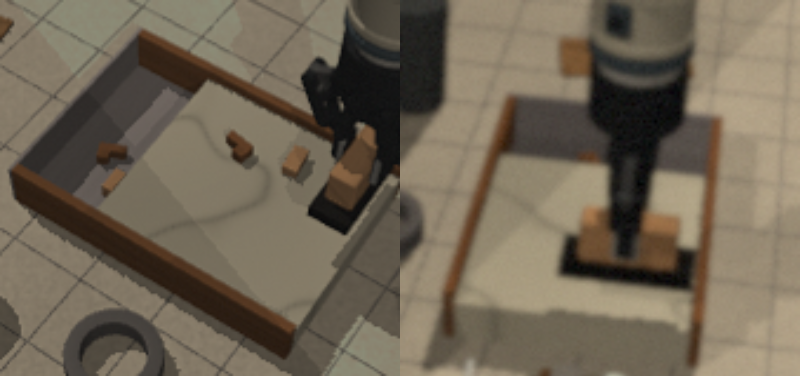

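Two chips have dropped into the tray, at (112,153) and (113,182) in the left half. Two are still on the stone, ahead of the scraper. Second stroke now.

>>> move_arm:
  rows:
    - {"x": 0.004, "y": 0, "z": -0.015, "roll": 0, "hand": 1}
    - {"x": 0.004, "y": 0, "z": -0.03, "roll": 0, "hand": 1}
    - {"x": 0.004, "y": 0, "z": -0.039, "roll": 0, "hand": 1}
    - {"x": 0.004, "y": 0, "z": -0.039, "roll": 0, "hand": 1}
    - {"x": 0.004, "y": 0, "z": -0.039, "roll": 0, "hand": 1}

```text
t: 8.8
tool_pos: [494.9, 134.9, 67.7]
orientation: [-3.141, -0.025, -0.0]
ft_force: [1.0, -0.1, -1.7]
gripper_width: 27.1
finger_force: 60.4
```

>>> move_arm:
  rows:
    - {"x": 0, "y": -0.01, "z": 0, "roll": 0, "hand": 1}
    - {"x": 0, "y": -0.02, "z": 0, "roll": 0, "hand": 1}
    - {"x": 0.001, "y": -0.03, "z": 0, "roll": 0, "hand": 1}
    - {"x": 0.001, "y": -0.04, "z": 0, "roll": 0, "hand": 1}
    - {"x": 0.001, "y": -0.05, "z": 0, "roll": 0, "hand": 1}
    - {"x": 0.001, "y": -0.06, "z": 0, "roll": 0, "hand": 1}
    - {"x": 0.001, "y": -0.07, "z": 0, "roll": 0, "hand": 1}
    - {"x": 0.002, "y": -0.08, "z": 0, "roll": 0, "hand": 1}
    - {"x": 0.002, "y": -0.09, "z": 0, "roll": 0, "hand": 1}
    - {"x": 0.002, "y": -0.1, "z": 0, "roll": 0, "hand": 1}
    - {"x": 0.002, "y": -0.11, "z": 0, "roll": 0, "hand": 1}
    - {"x": 0.002, "y": -0.12, "z": 0, "roll": 0, "hand": 1}
    - {"x": 0.003, "y": -0.13, "z": 0, "roll": 0, "hand": 1}
    - {"x": 0.003, "y": -0.14, "z": 0, "roll": 0, "hand": 1}
    - {"x": 0.003, "y": -0.15, "z": 0, "roll": 0, "hand": 1}
    - {"x": 0.003, "y": -0.16, "z": 0, "roll": 0, "hand": 1}
    - {"x": 0.003, "y": -0.17, "z": 0, "roll": 0, "hand": 1}
    - {"x": 0.004, "y": -0.18, "z": 0, "roll": 0, "hand": 1}
    - {"x": 0.004, "y": -0.19, "z": 0, "roll": 0, "hand": 1}
    - {"x": 0.004, "y": -0.199, "z": 0, "roll": 0, "hand": 1}

```text
t: 10.8
tool_pos: [498.6, -64.5, 67.3]
orientation: [3.141, 0.026, 0.0]
ft_force: [0.6, 0.1, -1.2]
gripper_width: 26.8
finger_force: 60.4
```

>>> move_arm:
  rows:
    - {"x": 0, "y": 0, "z": 0.03, "roll": 0, "hand": 1}
    - {"x": 0, "y": 0, "z": 0.06, "roll": 0, "hand": 1}
    - {"x": 0, "y": 0, "z": 0.1, "roll": 0, "hand": 1}
    - {"x": 0, "y": 0, "z": 0.14, "roll": 0, "hand": 1}
    - {"x": 0, "y": 0, "z": 0.14, "roll": 0, "hand": 1}

```text
t: 11.3
tool_pos: [501.9, -64.5, 212.4]
orientation: [3.14, 0.026, 0.015]
ft_force: [0.0, 0.5, -0.6]
gripper_width: 27.1
finger_force: 60.6
```

```bash
python3 - <<'E'
from h import *
b=imaging.capture('side');a=imaging.capture('scene')
A=cv2.resize(a[130:290,220:390],(400,376));B=cv2.resize(b[150:290,230:370],(400,400))[:376]
cv2.imwrite('pics/m3.png',np.hstack([A,B])[:,:,::-1])
E
```

```text
(no output)
```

View pics/m3.png

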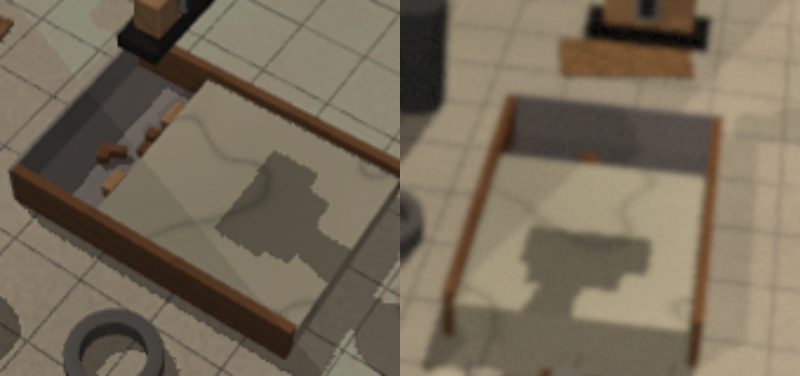

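All four chips are in the tray, at (110,152), (113,180), (150,142) and (172,112) in the left half, and the stone is bare. The scraper goes back to its pad.

>>> move_arm:
  rows:
    - {"x": 0.007, "y": -0.044, "z": 0, "roll": 2, "hand": 1}
    - {"x": 0.014, "y": -0.088, "z": 0, "roll": 4, "hand": 1}
    - {"x": 0.021, "y": -0.132, "z": 0, "roll": 6, "hand": 1}
    - {"x": 0.028, "y": -0.176, "z": 0, "roll": 8, "hand": 1}
    - {"x": 0.035, "y": -0.22, "z": 0, "roll": 10, "hand": 1}
    - {"x": 0.043, "y": -0.263, "z": 0, "roll": 10.5, "hand": 1}
    - {"x": 0.043, "y": -0.263, "z": -0.05, "roll": 10.5, "hand": 1}
    - {"x": 0.043, "y": -0.263, "z": -0.1, "roll": 10.5, "hand": 1}
    - {"x": 0.043, "y": -0.263, "z": -0.14, "roll": 10.5, "hand": 1}
    - {"x": 0.043, "y": -0.263, "z": -0.16, "roll": 10.5, "hand": 1}
    - {"x": 0.043, "y": -0.263, "z": -0.17, "roll": 10.5, "hand": 1}
    - {"x": 0.043, "y": -0.263, "z": -0.176, "roll": 10.5, "hand": 1}
    - {"x": 0.043, "y": -0.263, "z": -0.178, "roll": 10.5, "hand": 1}
    - {"x": 0.043, "y": -0.263, "z": -0.178, "roll": 10.5, "hand": 1}
    - {"x": 0.043, "y": -0.263, "z": -0.178, "roll": 10.5, "hand": 1}

```text
t: 12.9
tool_pos: [542.3, -327.0, 30.4]
orientation: [3.125, 0.314, 0.002]
ft_force: [0.3, 0.3, -1.8]
gripper_width: 27.1
finger_force: 60.5
```

>>> move_arm:
  rows:
    - {"x": 0, "y": 0, "z": -0.001, "roll": 0, "hand": 1}
    - {"x": 0, "y": 0, "z": -0.002, "roll": 0, "hand": 1}
    - {"x": 0, "y": 0, "z": -0.002, "roll": 0, "hand": 1}
    - {"x": 0, "y": 0, "z": -0.002, "roll": 0, "hand": 0.6}
    - {"x": 0, "y": 0, "z": -0.002, "roll": 0, "hand": 0}
    - {"x": 0, "y": 0, "z": -0.002, "roll": 0, "hand": 0}
    - {"x": 0, "y": 0, "z": -0.002, "roll": 0, "hand": 0}
    - {"x": 0, "y": 0, "z": -0.002, "roll": 0, "hand": 0}
    - {"x": 0, "y": 0, "z": -0.002, "roll": 0, "hand": 0}
    - {"x": 0, "y": 0, "z": 0.02, "roll": 0, "hand": 0}
    - {"x": 0, "y": 0, "z": 0.06, "roll": 0, "hand": 0}
    - {"x": 0, "y": 0, "z": 0.1, "roll": 0, "hand": 0}
    - {"x": 0, "y": 0, "z": 0.14, "roll": 0, "hand": 0}
    - {"x": 0, "y": 0, "z": 0.14, "roll": 0, "hand": 0}

```text
t: 14.3
tool_pos: [544.7, -328.6, 175.5]
orientation: [3.12, 0.313, 0.013]
ft_force: [-0.1, 0.5, 0.3]
gripper_width: 85.6
finger_force: 0.0
```

```bash
python3 - <<'E'
from h import *
s=ctrl.observe();print(s['t'],s['tool_pos'],s['gripper_width'])
w=imaging.capture('wrist');cv2.imwrite('pics/w3.png',w[:,:,::-1])
a=imaging.capture('scene');A=cv2.resize(a[115:255,150:325],None,fx=2.4,fy=2.4);W=cv2.resize(w,(448,336))
cv2.imwrite('pics/m4.png',cv2.resize(np.hstack([A[:336],W[:,:]]),(800,310))[:,:,::-1])
E
```

```text
14.3 [ 544.73001699 -328.59739456  175.49960853] 85.62254260993421
```

View pics/m4.png

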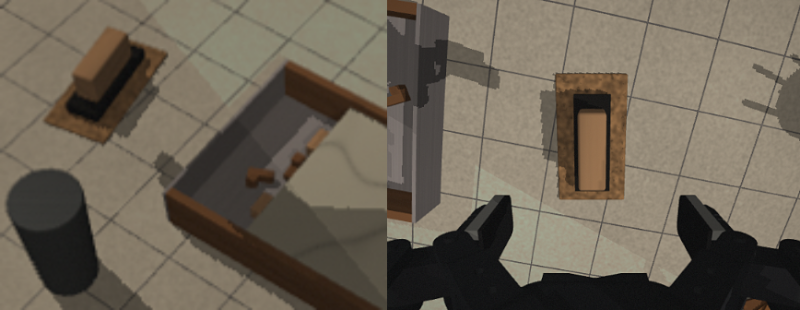

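The scraper stands in the middle of its pad. Now on to lane 2 (front cap at about (476,296)), with partly opened fingers.

>>> move_arm:
  rows:
    - {"x": 0, "y": 0.04, "z": 0.01, "roll": -1, "hand": 0.4}
    - {"x": 0, "y": 0.085, "z": 0.01, "roll": -2, "hand": 0.4}
    - {"x": 0, "y": 0.13, "z": 0.01, "roll": -3, "hand": 0.4}
    - {"x": 0, "y": 0.175, "z": 0.01, "roll": -4, "hand": 0.4}
    - {"x": 0, "y": 0.22, "z": 0.01, "roll": -5, "hand": 0.4}
    - {"x": -0.01, "y": 0.265, "z": 0.01, "roll": -6, "hand": 0.4}
    - {"x": -0.02, "y": 0.31, "z": 0.01, "roll": -6.7, "hand": 0.4}
    - {"x": -0.03, "y": 0.355, "z": 0.01, "roll": -6.7, "hand": 0.4}
    - {"x": -0.04, "y": 0.4, "z": 0.01, "roll": -6.7, "hand": 0.4}
    - {"x": -0.05, "y": 0.445, "z": 0.01, "roll": -6.7, "hand": 0.4}
    - {"x": -0.061, "y": 0.49, "z": 0.01, "roll": -6.7, "hand": 0.4}
    - {"x": -0.061, "y": 0.535, "z": 0.01, "roll": -6.7, "hand": 0.4}
    - {"x": -0.061, "y": 0.58, "z": 0.01, "roll": -6.7, "hand": 0.4}
    - {"x": -0.061, "y": 0.623, "z": 0.01, "roll": -6.7, "hand": 0.4}
    - {"x": -0.061, "y": 0.623, "z": 0.01, "roll": -6.7, "hand": 0.4}
    - {"x": -0.061, "y": 0.623, "z": 0.01, "roll": -6.7, "hand": 0.4}
    - {"x": -0.061, "y": 0.623, "z": 0.01, "roll": -6.7, "hand": 0.4}
    - {"x": -0.061, "y": 0.623, "z": 0.01, "roll": -6.7, "hand": 0.4}

```text
t: 16.2
tool_pos: [480.3, 295.0, 178.7]
orientation: [3.138, 0.128, -0.002]
ft_force: [0.1, -0.4, -0.8]
gripper_width: 51.2
finger_force: 0.0
```

```bash
python3 - <<'E'
from h import *
s=ctrl.observe();print(s['t'],s['tool_pos'],s['orientation'],s['gripper_width'])
w=imaging.capture('wrist');cv2.imwrite('pics/w4.png',w[:,:,::-1])
E
```

```text
16.2 [480.2507371  294.99347518 178.68647516] [ 3.13811096e+00  1.28186003e-01 -2.18631129e-03] 51.20931348517262
```

View pics/w4.png

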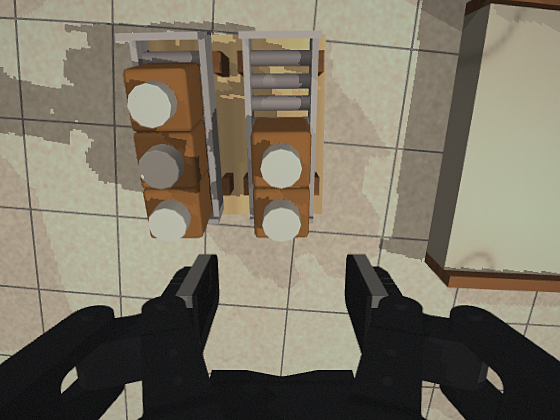

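The wrist view has lane 2's front cap at (282,220), centred between the fingers. Lane 1's caps are at (170,220), (161,165) and (152,105). A numeric check follows.

```bash
python3 - <<'E'
from h import *
np.set_printoptions(precision=1,suppress=True)
f=lambda n:45+(18+36*n)*np.sin(.18)+56*np.cos(.18)
for p,n in(((282,220),0),((281,168),1),((170,220),0),((161,165),1),((152,105),2)): print(cast('wrist',p,f(n))[0])
E
```

```text
[479.1 293.6 103.3]
[511.8 296.9 109.8]
[473.4 361.7 103.3]
[508.  365.2 109.8]
[541.  368.2 116.2]
```

>>> move_arm:
  rows:
    - {"x": 0.002, "y": 0, "z": -0.04, "roll": 0, "hand": 0.4}
    - {"x": 0.002, "y": 0, "z": -0.07, "roll": 0, "hand": 0.4}
    - {"x": 0.002, "y": 0, "z": -0.09, "roll": 0, "hand": 0.4}
    - {"x": 0.002, "y": 0, "z": -0.11, "roll": 0, "hand": 0.4}
    - {"x": 0.002, "y": 0, "z": -0.118, "roll": 0, "hand": 0.4}
    - {"x": 0.002, "y": 0, "z": -0.118, "roll": 0, "hand": 0.4}
    - {"x": 0.002, "y": 0, "z": -0.118, "roll": 0, "hand": 0.55}
    - {"x": 0.002, "y": 0, "z": -0.118, "roll": 0, "hand": 0.8}
    - {"x": 0.002, "y": 0, "z": -0.118, "roll": 0, "hand": 0.8}
    - {"x": 0.002, "y": 0, "z": -0.118, "roll": 0, "hand": 0.8}
    - {"x": 0.002, "y": 0, "z": -0.118, "roll": 0, "hand": 0.8}
    - {"x": 0.002, "y": 0, "z": -0.118, "roll": 0, "hand": 0.8}
  force: 30

```text
t: 17.45
tool_pos: [483.2, 296.7, 62.3]
orientation: [-3.138, -0.131, -0.002]
ft_force: [-0.2, -1.3, 6.2]
gripper_width: 35.2
finger_force: 33.0
```

>>> move_arm:
  rows:
    - {"x": -0.003, "y": 0, "z": 0.015, "roll": 0, "hand": 0.8}
    - {"x": -0.006, "y": -0.001, "z": 0.03, "roll": 0, "hand": 0.8}
    - {"x": -0.009, "y": -0.001, "z": 0.05, "roll": 0, "hand": 0.8}
    - {"x": -0.012, "y": -0.001, "z": 0.07, "roll": 0, "hand": 0.8}
    - {"x": -0.012, "y": -0.001, "z": 0.11, "roll": 0, "hand": 0.8}
    - {"x": 0.01, "y": -0.04, "z": 0.11, "roll": 0, "hand": 0.8}
    - {"x": 0.03, "y": -0.08, "z": 0.11, "roll": 0, "hand": 0.8}
    - {"x": 0.05, "y": -0.12, "z": 0.11, "roll": 0, "hand": 0.8}
    - {"x": 0.07, "y": -0.16, "z": 0.11, "roll": 0, "hand": 0.8}
    - {"x": 0.085, "y": -0.2, "z": 0.11, "roll": 0, "hand": 0.8}
    - {"x": 0.099, "y": -0.24, "z": 0.11, "roll": 0, "hand": 0.8}
    - {"x": 0.099, "y": -0.28, "z": 0.11, "roll": 0, "hand": 0.8}
    - {"x": 0.099, "y": -0.317, "z": 0.11, "roll": 0, "hand": 0.8}
    - {"x": 0.099, "y": -0.317, "z": 0.07, "roll": 0, "hand": 0.8}
    - {"x": 0.099, "y": -0.317, "z": 0.04, "roll": 0, "hand": 0.8}
    - {"x": 0.099, "y": -0.317, "z": 0.015, "roll": 0, "hand": 0.8}
    - {"x": 0.099, "y": -0.317, "z": 0.004, "roll": 0, "hand": 0.8}
    - {"x": 0.099, "y": -0.317, "z": 0, "roll": 0, "hand": 0.8}
    - {"x": 0.099, "y": -0.317, "z": 0, "roll": 0, "hand": 0.8}

```text
t: 19.35
tool_pos: [581.8, -20.4, 61.9]
orientation: [-3.139, -0.131, -0.0]
ft_force: [0.4, -0.4, 0.5]
gripper_width: 35.7
finger_force: 32.2
```

>>> move_arm:
  rows:
    - {"x": 0, "y": 0, "z": -0.003, "roll": 0, "hand": 0.8}
    - {"x": 0, "y": 0, "z": -0.005, "roll": 0, "hand": 0.8}
    - {"x": 0, "y": 0, "z": -0.006, "roll": 0, "hand": 0.8}
    - {"x": 0, "y": 0, "z": -0.007, "roll": 0, "hand": 0.8}
    - {"x": 0, "y": 0, "z": -0.007, "roll": 0, "hand": 0.8}
  force: 20

```text
t: 19.85
tool_pos: [583.2, -20.6, 56.7]
orientation: [3.139, 0.13, 0.005]
ft_force: [-1.7, 0.8, 14.7]
gripper_width: 35.7
finger_force: 34.3
```

>>> move_arm:
  rows:
    - {"x": 0, "y": 0, "z": 0.001, "roll": 0, "hand": 0.56}
    - {"x": 0, "y": 0, "z": 0.001, "roll": 0, "hand": 0.5}
    - {"x": 0, "y": 0, "z": 0.001, "roll": 0, "hand": 0.4}
    - {"x": 0, "y": 0, "z": 0.001, "roll": 0, "hand": 0.4}
    - {"x": 0, "y": 0, "z": 0.001, "roll": 0, "hand": 0.4}
    - {"x": 0, "y": 0, "z": 0.001, "roll": 0, "hand": 0.4}
    - {"x": 0, "y": 0, "z": 0.02, "roll": 0, "hand": 0.4}
    - {"x": 0, "y": 0, "z": 0.05, "roll": 0, "hand": 0.4}
    - {"x": 0, "y": 0, "z": 0.09, "roll": 0, "hand": 0.4}
    - {"x": 0, "y": 0, "z": 0.12, "roll": 0, "hand": 0.4}
    - {"x": 0, "y": 0, "z": 0.12, "roll": 0, "hand": 0.4}
    - {"x": 0, "y": 0, "z": 0.12, "roll": 0, "hand": 0.4}

```text
t: 21.05
tool_pos: [581.8, -20.7, 174.8]
orientation: [3.139, 0.13, 0.002]
ft_force: [-0.9, -0.8, -1.1]
gripper_width: 51.2
finger_force: 0.0
```

```bash
cat >> h.py <<'E'
def caps(n,box,thr=120):
    im=imaging.capture(n);hsv=cv2.cvtColor(im,cv2.COLOR_RGB2HSV);x0,y0,x1,y1=box
    return im
E
python3 - <<'E'
from h import *
s=ctrl.observe();print(s['t'],s['tool_pos'],s['gripper_width'])
a=imaging.capture('wrist');b=imaging.capture('side');c=imaging.capture('scene')
A=cv2.resize(a,(400,300));B=cv2.resize(b[160:370,230:370],(200,300));C=cv2.resize(c[130:330,240:500],(400,308))[:300]
cv2.imwrite('pics/m5.png',cv2.resize(np.hstack([A,B,C[:,:200]]),(800,300))[:,:,::-1])
for n,i in(('b1',b),('c1',c)):cv2.imwrite(f'pics/{n}.png',i[:,:,::-1])
E
```

```text
21.05 [581.768028   -20.65491127 174.82278643] 51.23455298452066
```

View pics/m5.png

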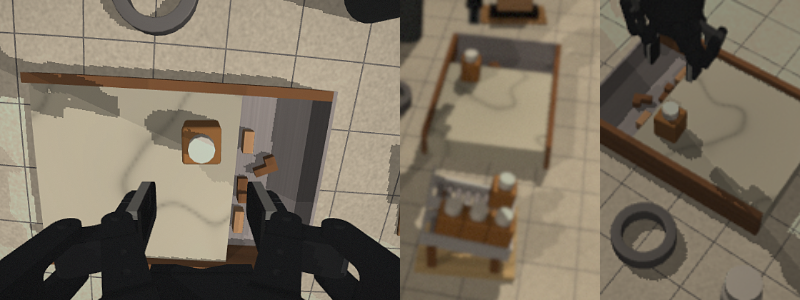

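The first bottle stands upright on the stone, and the second has rolled down. I'll go back over lane 2 and check the next front cap numerically.

>>> move_arm:
  rows:
    - {"x": -0.02, "y": 0.04, "z": 0, "roll": 0, "hand": 0.4}
    - {"x": -0.04, "y": 0.08, "z": 0, "roll": 0, "hand": 0.4}
    - {"x": -0.06, "y": 0.12, "z": 0, "roll": 0, "hand": 0.4}
    - {"x": -0.08, "y": 0.16, "z": 0, "roll": 0, "hand": 0.4}
    - {"x": -0.098, "y": 0.2, "z": 0, "roll": 0, "hand": 0.4}
    - {"x": -0.098, "y": 0.24, "z": 0, "roll": 0, "hand": 0.4}
    - {"x": -0.098, "y": 0.28, "z": 0, "roll": 0, "hand": 0.4}
    - {"x": -0.098, "y": 0.318, "z": 0, "roll": 0, "hand": 0.4}
    - {"x": -0.098, "y": 0.318, "z": 0, "roll": 0, "hand": 0.4}
    - {"x": -0.098, "y": 0.318, "z": 0, "roll": 0, "hand": 0.4}
    - {"x": -0.098, "y": 0.318, "z": 0, "roll": 0, "hand": 0.4}

```text
t: 22.3
tool_pos: [482.9, 296.2, 173.3]
orientation: [3.138, 0.13, -0.003]
ft_force: [1.0, 0.4, 0.4]
gripper_width: 51.4
finger_force: 0.0
```

```bash
cat > chk.py <<'E'
from h import *
import sys
np.set_printoptions(precision=1,suppress=True)
def cap(n,P,r,im=None):
    u=project(n,P)[0];im=imaging.capture(n) if im is None else im
    hsv=cv2.cvtColor(im,cv2.COLOR_RGB2HSV);m=((hsv[...,1]<60)&(hsv[...,2]>130)).astype(np.uint8)
    x,y=np.round(u).astype(int);roi=np.zeros_like(m);cv2.circle(roi,(int(x),int(y)),r,1,-1);m=m*roi
    k,l,st,ce=cv2.connectedComponentsWithStats(m)
    if k<2:return u,None
    j=1+np.argmin([np.hypot(*(ce[i]-u)) - .05*st[i,4] for i in range(1,k)]);return u,ce[j],st[j,4],cast(n,ce[j],P[2])[0]
E
python3 - <<'E'
from chk import *
s=ctrl.observe();print(s['t'],s['tool_pos'],s['gripper_width'])
print(*cap('wrist',(477.5,295,103.3),40))
print(*cap('wrist',(471,363.5,103.3),40))
b=cv2.imread('pics/b1.png')[:,:,::-1].copy();c=cv2.imread('pics/c1.png')[:,:,::-1].copy()
print(*cap('side',(588,-21,96),9,b));print(*cap('scene',(588,-21,96),9,c))
E
```

```text
22.3 [482.9 296.2 173.3] 51.42692902416998
[280.9 228.9] [282.9 241.9] 2720 [469.6 292.9 103.3]
[166.  230.5] [161.5 243.2] 2800 [462.8 366.4 103.3]
[278.6 196.5] [279.5 197.2] 38 [585.1 -18.4  96. ]
[284.7 200.7] [285.4 199.5] 69 [584.4 -21.6  96. ]
```

```bash
python3 - <<'E'
from chk import *
b=imaging.capture('side');c=imaging.capture('scene')
for P in((476,295.5,103.3),(470,364.5,103.3)):
  print(*cap('side',P,9,b));print(*cap('scene',P,9,c))
w=imaging.capture('wrist');g=cv2.medianBlur(cv2.cvtColor(w,cv2.COLOR_RGB2GRAY),5)
h=cv2.HoughCircles(g,cv2.HOUGH_GRADIENT,1,30,param1=80,param2=18,minRadius=15,maxRadius=28);print(h)
E
```

```text
[304.8 284.6] [304.8 284.3] 88 [476.1 294.7 103.3]
[444.2 236. ] [445.4 234.3] 92 [471.  295.9 103.3]
[303.1 309.4] [303.5 309.3] 99 [469.3 364.  103.3]
[477. 251.] [478.7 248.7] 131 [462.9 365.1 103.3]
[[[151.5 110.5  23.9]
  [282.5 234.5  19.1]
  [159.5 178.5  18.1]
  [169.5 233.5  16.7]]]
```

>>> move_arm:
  rows:
    - {"x": 0, "y": 0, "z": -0.04, "roll": 0, "hand": 0.4}
    - {"x": 0, "y": 0, "z": -0.07, "roll": 0, "hand": 0.4}
    - {"x": 0, "y": 0, "z": -0.09, "roll": 0, "hand": 0.4}
    - {"x": 0, "y": 0, "z": -0.106, "roll": 0, "hand": 0.4}
    - {"x": 0, "y": 0, "z": -0.113, "roll": 0, "hand": 0.4}
    - {"x": 0, "y": 0, "z": -0.113, "roll": 0, "hand": 0.4}
    - {"x": 0, "y": 0, "z": -0.113, "roll": 0, "hand": 0.55}
    - {"x": 0, "y": 0, "z": -0.113, "roll": 0, "hand": 0.8}
    - {"x": 0, "y": 0, "z": -0.113, "roll": 0, "hand": 0.8}
    - {"x": 0, "y": 0, "z": -0.113, "roll": 0, "hand": 0.8}
    - {"x": 0, "y": 0, "z": -0.113, "roll": 0, "hand": 0.8}
    - {"x": 0, "y": 0, "z": -0.113, "roll": 0, "hand": 0.8}
  force: 30

```text
t: 23.75
tool_pos: [484.2, 297.3, 62.2]
orientation: [-3.139, -0.131, -0.002]
ft_force: [0.2, -5.5, 6.6]
gripper_width: 35.8
finger_force: 31.9
```

>>> move_arm:
  rows:
    - {"x": -0.003, "y": 0, "z": 0.015, "roll": 0, "hand": 0.8}
    - {"x": -0.006, "y": -0.001, "z": 0.03, "roll": 0, "hand": 0.8}
    - {"x": -0.009, "y": -0.001, "z": 0.05, "roll": 0, "hand": 0.8}
    - {"x": -0.012, "y": -0.001, "z": 0.07, "roll": 0, "hand": 0.8}
    - {"x": -0.012, "y": -0.001, "z": 0.11, "roll": 0, "hand": 0.8}
    - {"x": 0.01, "y": -0.04, "z": 0.11, "roll": 0, "hand": 0.8}
    - {"x": 0.03, "y": -0.08, "z": 0.11, "roll": 0, "hand": 0.8}
    - {"x": 0.05, "y": -0.12, "z": 0.11, "roll": 0, "hand": 0.8}
    - {"x": 0.075, "y": -0.16, "z": 0.11, "roll": 0, "hand": 0.8}
    - {"x": 0.099, "y": -0.2, "z": 0.11, "roll": 0, "hand": 0.8}
    - {"x": 0.099, "y": -0.246, "z": 0.11, "roll": 0, "hand": 0.8}
    - {"x": 0.099, "y": -0.246, "z": 0.11, "roll": 0, "hand": 0.8}
    - {"x": 0.099, "y": -0.246, "z": 0.07, "roll": 0, "hand": 0.8}
    - {"x": 0.099, "y": -0.246, "z": 0.04, "roll": 0, "hand": 0.8}
    - {"x": 0.099, "y": -0.246, "z": 0.015, "roll": 0, "hand": 0.8}
    - {"x": 0.099, "y": -0.246, "z": 0.004, "roll": 0, "hand": 0.8}
    - {"x": 0.099, "y": -0.246, "z": 0, "roll": 0, "hand": 0.8}
    - {"x": 0.099, "y": -0.246, "z": 0, "roll": 0, "hand": 0.8}

```text
t: 25.55
tool_pos: [582.8, 51.8, 61.8]
orientation: [-3.139, -0.131, -0.001]
ft_force: [0.9, 0.2, -0.1]
gripper_width: 35.8
finger_force: 31.1
```

>>> move_arm:
  rows:
    - {"x": 0, "y": 0, "z": -0.003, "roll": 0, "hand": 0.8}
    - {"x": 0, "y": 0, "z": -0.005, "roll": 0, "hand": 0.8}
    - {"x": 0, "y": 0, "z": -0.006, "roll": 0, "hand": 0.8}
    - {"x": 0, "y": 0, "z": -0.006, "roll": 0, "hand": 0.8}

```text
t: 25.95
tool_pos: [583.6, 51.5, 57.1]
orientation: [-3.139, -0.13, -0.004]
ft_force: [-1.3, 0.7, 9.4]
gripper_width: 35.2
finger_force: 32.5
```

>>> move_arm:
  rows:
    - {"x": 0, "y": 0, "z": 0.001, "roll": 0, "hand": 0.56}
    - {"x": 0, "y": 0, "z": 0.001, "roll": 0, "hand": 0.5}
    - {"x": 0, "y": 0, "z": 0.001, "roll": 0, "hand": 0.4}
    - {"x": 0, "y": 0, "z": 0.001, "roll": 0, "hand": 0.4}
    - {"x": 0, "y": 0, "z": 0.001, "roll": 0, "hand": 0.4}
    - {"x": 0, "y": 0, "z": 0.001, "roll": 0, "hand": 0.4}
    - {"x": 0, "y": 0, "z": 0.02, "roll": 0, "hand": 0.4}
    - {"x": 0, "y": 0, "z": 0.05, "roll": 0, "hand": 0.4}
    - {"x": 0, "y": 0, "z": 0.09, "roll": 0, "hand": 0.4}
    - {"x": 0, "y": 0, "z": 0.12, "roll": 0, "hand": 0.4}
    - {"x": -0.02, "y": 0.04, "z": 0.12, "roll": 0, "hand": 0.4}
    - {"x": -0.05, "y": 0.08, "z": 0.12, "roll": 0, "hand": 0.4}
    - {"x": -0.08, "y": 0.12, "z": 0.12, "roll": 0, "hand": 0.4}
    - {"x": -0.105, "y": 0.16, "z": 0.12, "roll": 0, "hand": 0.4}
    - {"x": -0.105, "y": 0.2, "z": 0.12, "roll": 0, "hand": 0.4}
    - {"x": -0.105, "y": 0.24, "z": 0.12, "roll": 0, "hand": 0.4}
    - {"x": -0.105, "y": 0.28, "z": 0.12, "roll": 0, "hand": 0.4}
    - {"x": -0.105, "y": 0.3155, "z": 0.12, "roll": 0, "hand": 0.4}
    - {"x": -0.105, "y": 0.3155, "z": 0.12, "roll": 0, "hand": 0.4}
    - {"x": -0.105, "y": 0.3155, "z": 0.12, "roll": 0, "hand": 0.4}

```text
t: 27.95
tool_pos: [477.1, 367.2, 174.9]
orientation: [3.138, 0.133, -0.001]
ft_force: [0.8, -0.5, -0.9]
gripper_width: 51.6
finger_force: 0.0
```

```bash
python3 - <<'E'
from chk import *
s=ctrl.observe();print(s['t'],s['tool_pos'],s['gripper_width'])
b=imaging.capture('side');c=imaging.capture('scene')
print(*cap('side',(470,364.5,103.3),9,b))
for P in((585,-20,96),(586,50,96)):
  print(*cap('side',P,9,b));print(*cap('scene',P,9,c))
w=imaging.capture('wrist');g=cv2.medianBlur(cv2.cvtColor(w,cv2.COLOR_RGB2GRAY),5)
h=cv2.HoughCircles(g,cv2.HOUGH_GRADIENT,1,30,param1=80,param2=18,minRadius=15,maxRadius=28)[0];print(h)
for q in h: print(q, cast('wrist',q[:2],103.3)[0])
E
```

```text
27.95 [477.1 367.2 174.9] 51.55322063395085
[303.1 309.4] [303.6 309.1] 103 [469.2 363.5 103.3]
[279.6 196.8] [279.5 197.2] 39 [585.1 -18.   96. ]
[285.9 200. ] [285.4 199.8] 63 [585.1 -21.1  96. ]
[274.4 212.3] [273.8 212.9] 51 [587.   52.8  96. ]
[312.9 216.1] [313.4 216. ] 67 [585.2  50.7  96. ]
[[282.5 177.5  21.6]
 [282.5 108.5  21.7]
 [282.5 234.5  19.6]
 [367.5 216.5  16.3]
 [325.5 213.5  16. ]
 [383.5 156.5  16.1]]
[282.5 177.5  21.6] [502.8 366.1 103.3]
[282.5 108.5  21.7] [541.5 369.3 103.3]
[282.5 234.5  19.6] [468.1 363.2 103.3]
[367.5 216.5  16.3] [483.5 313.5 103.3]
[325.5 213.5  16. ] [483.3 338.8 103.3]
[383.5 156.5  16.1] [519.8 309.4 103.3]
```

>>> move_arm:
  rows:
    - {"x": 0, "y": 0, "z": -0.04, "roll": 0, "hand": 0.4}
    - {"x": 0, "y": 0, "z": -0.07, "roll": 0, "hand": 0.4}
    - {"x": 0, "y": 0, "z": -0.09, "roll": 0, "hand": 0.4}
    - {"x": 0, "y": 0, "z": -0.106, "roll": 0, "hand": 0.4}
    - {"x": 0, "y": 0, "z": -0.114, "roll": 0, "hand": 0.4}
    - {"x": 0, "y": 0, "z": -0.114, "roll": 0, "hand": 0.4}
    - {"x": 0, "y": 0, "z": -0.114, "roll": 0, "hand": 0.55}
    - {"x": 0, "y": 0, "z": -0.114, "roll": 0, "hand": 0.8}
    - {"x": 0, "y": 0, "z": -0.114, "roll": 0, "hand": 0.8}
    - {"x": 0, "y": 0, "z": -0.114, "roll": 0, "hand": 0.8}
    - {"x": 0, "y": 0, "z": -0.114, "roll": 0, "hand": 0.8}
    - {"x": 0, "y": 0, "z": -0.114, "roll": 0, "hand": 0.8}
  force: 30

```text
t: 29.3
tool_pos: [478.2, 367.0, 62.3]
orientation: [-3.138, -0.131, -0.002]
ft_force: [0.7, -3.9, 6.8]
gripper_width: 35.6
finger_force: 32.9
```

>>> move_arm:
  rows:
    - {"x": -0.003, "y": 0, "z": 0.015, "roll": 0, "hand": 0.8}
    - {"x": -0.006, "y": -0.001, "z": 0.03, "roll": 0, "hand": 0.8}
    - {"x": -0.009, "y": -0.001, "z": 0.05, "roll": 0, "hand": 0.8}
    - {"x": -0.012, "y": -0.001, "z": 0.07, "roll": 0, "hand": 0.8}
    - {"x": -0.012, "y": -0.001, "z": 0.11, "roll": 0, "hand": 0.8}
    - {"x": 0.01, "y": -0.04, "z": 0.11, "roll": 0, "hand": 0.8}
    - {"x": 0.03, "y": -0.08, "z": 0.11, "roll": 0, "hand": 0.8}
    - {"x": 0.05, "y": -0.12, "z": 0.11, "roll": 0, "hand": 0.8}
    - {"x": 0.075, "y": -0.16, "z": 0.11, "roll": 0, "hand": 0.8}
    - {"x": 0.104, "y": -0.2, "z": 0.11, "roll": 0, "hand": 0.8}
    - {"x": 0.104, "y": -0.246, "z": 0.11, "roll": 0, "hand": 0.8}
    - {"x": 0.104, "y": -0.246, "z": 0.11, "roll": 0, "hand": 0.8}
    - {"x": 0.104, "y": -0.246, "z": 0.07, "roll": 0, "hand": 0.8}
    - {"x": 0.104, "y": -0.246, "z": 0.04, "roll": 0, "hand": 0.8}
    - {"x": 0.104, "y": -0.246, "z": 0.015, "roll": 0, "hand": 0.8}
    - {"x": 0.104, "y": -0.246, "z": 0.004, "roll": 0, "hand": 0.8}
    - {"x": 0.104, "y": -0.246, "z": 0, "roll": 0, "hand": 0.8}
    - {"x": 0.104, "y": -0.246, "z": 0, "roll": 0, "hand": 0.8}

```text
t: 31.1
tool_pos: [581.7, 121.4, 61.8]
orientation: [-3.139, -0.131, -0.0]
ft_force: [0.8, 1.0, -1.4]
gripper_width: 35.5
finger_force: 31.9
```

>>> move_arm:
  rows:
    - {"x": 0, "y": 0, "z": -0.003, "roll": 0, "hand": 0.8}
    - {"x": 0, "y": 0, "z": -0.005, "roll": 0, "hand": 0.8}
    - {"x": 0, "y": 0, "z": -0.006, "roll": 0, "hand": 0.8}
    - {"x": 0, "y": 0, "z": -0.006, "roll": 0, "hand": 0.8}

```text
t: 31.5
tool_pos: [582.6, 121.1, 57.2]
orientation: [-3.138, -0.13, -0.003]
ft_force: [-1.6, 0.1, 9.1]
gripper_width: 35.4
finger_force: 33.3
```

Release, return above lane 1 and check.

>>> move_arm:
  rows:
    - {"x": 0, "y": 0, "z": 0.001, "roll": 0, "hand": 0.56}
    - {"x": 0, "y": 0, "z": 0.001, "roll": 0, "hand": 0.5}
    - {"x": 0, "y": 0, "z": 0.001, "roll": 0, "hand": 0.4}
    - {"x": 0, "y": 0, "z": 0.001, "roll": 0, "hand": 0.4}
    - {"x": 0, "y": 0, "z": 0.001, "roll": 0, "hand": 0.4}
    - {"x": 0, "y": 0, "z": 0.001, "roll": 0, "hand": 0.4}
    - {"x": 0, "y": 0, "z": 0.02, "roll": 0, "hand": 0.4}
    - {"x": 0, "y": 0, "z": 0.05, "roll": 0, "hand": 0.4}
    - {"x": 0, "y": 0, "z": 0.09, "roll": 0, "hand": 0.4}
    - {"x": 0, "y": 0, "z": 0.12, "roll": 0, "hand": 0.4}
    - {"x": -0.02, "y": 0.04, "z": 0.12, "roll": 0, "hand": 0.4}
    - {"x": -0.05, "y": 0.08, "z": 0.12, "roll": 0, "hand": 0.4}
    - {"x": -0.08, "y": 0.12, "z": 0.12, "roll": 0, "hand": 0.4}
    - {"x": -0.104, "y": 0.16, "z": 0.12, "roll": 0, "hand": 0.4}
    - {"x": -0.104, "y": 0.2, "z": 0.12, "roll": 0, "hand": 0.4}
    - {"x": -0.104, "y": 0.246, "z": 0.12, "roll": 0, "hand": 0.4}
    - {"x": -0.104, "y": 0.246, "z": 0.12, "roll": 0, "hand": 0.4}
    - {"x": -0.104, "y": 0.246, "z": 0.12, "roll": 0, "hand": 0.4}

```text
t: 33.3
tool_pos: [477.0, 367.6, 174.9]
orientation: [3.138, 0.134, -0.001]
ft_force: [-0.4, -0.4, -0.3]
gripper_width: 51.4
finger_force: 0.0
```

```bash
cat > c2.py <<'E'
from chk import *
s=ctrl.observe();print(s['t'],s['tool_pos'],s['gripper_width'])
b=imaging.capture('side');c=imaging.capture('scene')
print(*cap('side',(470,364.5,103.3),9,b))
for P in((585,-20,96),(586,51,96),(585,121,96)):
  print(*cap('side',P,9,b));print(*cap('scene',P,9,c))
w=imaging.capture('wrist');g=cv2.medianBlur(cv2.cvtColor(w,cv2.COLOR_RGB2GRAY),5)
h=cv2.HoughCircles(g,cv2.HOUGH_GRADIENT,1,30,param1=80,param2=18,minRadius=15,maxRadius=28)[0];print(h[:4])
E
python3 c2.py
```

```text
33.3 [477.  367.6 174.9] 51.44972523889761
[303.1 309.4] [303.2 308.7] 118 [470.1 362.7 103.3]
[279.6 196.8] [279.5 197.2] 39 [585.1 -18.   96. ]
[285.9 200. ] [285.5 199.7] 64 [584.9 -21.1  96. ]
[274.3 212.5] [273.5 212.8] 51 [587.8  52.6  96. ]
[313.3 216.4] [313.4 216. ] 67 [585.2  50.7  96. ]
[269.4 229.5] [269.3 229.9] 54 [585.  122.3  96. ]
[342.1 232.6] [342.4 232.2] 75 [583.9 120.9  96. ]
[[281.5 173.5  20.5]
 [281.5 232.5  18.2]
 [358.5 208.5  18.2]]
```

>>> move_arm:
  rows:
    - {"x": 0, "y": 0, "z": -0.04, "roll": 0, "hand": 0.4}
    - {"x": 0, "y": 0, "z": -0.07, "roll": 0, "hand": 0.4}
    - {"x": 0, "y": 0, "z": -0.09, "roll": 0, "hand": 0.4}
    - {"x": 0, "y": 0, "z": -0.106, "roll": 0, "hand": 0.4}
    - {"x": 0, "y": 0, "z": -0.114, "roll": 0, "hand": 0.4}
    - {"x": 0, "y": 0, "z": -0.114, "roll": 0, "hand": 0.4}
    - {"x": 0, "y": 0, "z": -0.114, "roll": 0, "hand": 0.55}
    - {"x": 0, "y": 0, "z": -0.114, "roll": 0, "hand": 0.8}
    - {"x": 0, "y": 0, "z": -0.114, "roll": 0, "hand": 0.8}
    - {"x": 0, "y": 0, "z": -0.114, "roll": 0, "hand": 0.8}
    - {"x": 0, "y": 0, "z": -0.114, "roll": 0, "hand": 0.8}
    - {"x": 0, "y": 0, "z": -0.114, "roll": 0, "hand": 0.8}
  force: 30

```text
t: 34.65
tool_pos: [478.2, 367.0, 62.3]
orientation: [-3.138, -0.131, -0.002]
ft_force: [1.6, -3.2, 7.1]
gripper_width: 35.8
finger_force: 33.0
```

>>> move_arm:
  rows:
    - {"x": -0.003, "y": 0, "z": 0.015, "roll": 0, "hand": 0.8}
    - {"x": -0.006, "y": -0.001, "z": 0.03, "roll": 0, "hand": 0.8}
    - {"x": -0.009, "y": -0.001, "z": 0.05, "roll": 0, "hand": 0.8}
    - {"x": -0.012, "y": -0.001, "z": 0.07, "roll": 0, "hand": 0.8}
    - {"x": -0.012, "y": -0.001, "z": 0.11, "roll": 0, "hand": 0.8}
    - {"x": -0.01, "y": -0.045, "z": 0.11, "roll": 0, "hand": 0.8}
    - {"x": -0.004, "y": -0.09, "z": 0.11, "roll": 0, "hand": 0.8}
    - {"x": -0.004, "y": -0.135, "z": 0.11, "roll": 0, "hand": 0.8}
    - {"x": -0.004, "y": -0.18, "z": 0.11, "roll": 0, "hand": 0.8}
    - {"x": -0.004, "y": -0.225, "z": 0.11, "roll": 0, "hand": 0.8}
    - {"x": -0.004, "y": -0.27, "z": 0.11, "roll": 0, "hand": 0.8}
    - {"x": -0.004, "y": -0.315, "z": 0.11, "roll": 0, "hand": 0.8}
    - {"x": -0.004, "y": -0.355, "z": 0.11, "roll": 0, "hand": 0.8}
    - {"x": -0.004, "y": -0.386, "z": 0.11, "roll": 0, "hand": 0.8}
    - {"x": -0.004, "y": -0.386, "z": 0.08, "roll": 0, "hand": 0.8}
    - {"x": -0.004, "y": -0.386, "z": 0.045, "roll": 0, "hand": 0.8}
    - {"x": -0.004, "y": -0.386, "z": 0.015, "roll": 0, "hand": 0.8}
    - {"x": -0.004, "y": -0.386, "z": 0.004, "roll": 0, "hand": 0.8}
    - {"x": -0.004, "y": -0.386, "z": 0, "roll": 0, "hand": 0.8}
    - {"x": -0.004, "y": -0.386, "z": 0, "roll": 0, "hand": 0.8}

```text
t: 36.65
tool_pos: [473.9, -18.9, 61.8]
orientation: [-3.139, -0.131, -0.001]
ft_force: [-0.2, 0.4, -1.2]
gripper_width: 35.4
finger_force: 32.0
```

>>> move_arm:
  rows:
    - {"x": 0, "y": 0, "z": -0.003, "roll": 0, "hand": 0.8}
    - {"x": 0, "y": 0, "z": -0.005, "roll": 0, "hand": 0.8}
    - {"x": 0, "y": 0, "z": -0.006, "roll": 0, "hand": 0.8}
    - {"x": 0, "y": 0, "z": -0.006, "roll": 0, "hand": 0.8}

```text
t: 37.05
tool_pos: [474.9, -19.1, 56.9]
orientation: [3.139, 0.13, 0.005]
ft_force: [-0.2, 1.2, 12.0]
gripper_width: 35.4
finger_force: 33.8
```

>>> move_arm:
  rows:
    - {"x": 0, "y": 0, "z": 0.001, "roll": 0, "hand": 0.56}
    - {"x": 0, "y": 0, "z": 0.001, "roll": 0, "hand": 0.5}
    - {"x": 0, "y": 0, "z": 0.001, "roll": 0, "hand": 0.4}
    - {"x": 0, "y": 0, "z": 0.001, "roll": 0, "hand": 0.4}
    - {"x": 0, "y": 0, "z": 0.001, "roll": 0, "hand": 0.4}
    - {"x": 0, "y": 0, "z": 0.02, "roll": 0, "hand": 0.4}
    - {"x": 0, "y": 0, "z": 0.05, "roll": 0, "hand": 0.4}
    - {"x": 0, "y": 0, "z": 0.09, "roll": 0, "hand": 0.4}
    - {"x": 0, "y": 0, "z": 0.12, "roll": 0, "hand": 0.4}
    - {"x": 0.004, "y": 0.045, "z": 0.12, "roll": 0, "hand": 0.4}
    - {"x": 0.004, "y": 0.09, "z": 0.12, "roll": 0, "hand": 0.4}
    - {"x": 0.004, "y": 0.135, "z": 0.12, "roll": 0, "hand": 0.4}
    - {"x": 0.004, "y": 0.18, "z": 0.12, "roll": 0, "hand": 0.4}
    - {"x": 0.004, "y": 0.225, "z": 0.12, "roll": 0, "hand": 0.4}
    - {"x": 0.004, "y": 0.27, "z": 0.12, "roll": 0, "hand": 0.4}
    - {"x": 0.004, "y": 0.315, "z": 0.12, "roll": 0, "hand": 0.4}
    - {"x": 0.004, "y": 0.36, "z": 0.12, "roll": 0, "hand": 0.4}
    - {"x": 0.004, "y": 0.386, "z": 0.12, "roll": 0, "hand": 0.4}
    - {"x": 0.004, "y": 0.386, "z": 0.12, "roll": 0, "hand": 0.4}
    - {"x": 0.004, "y": 0.386, "z": 0.12, "roll": 0, "hand": 0.4}

```text
t: 39.05
tool_pos: [477.0, 366.9, 174.7]
orientation: [3.138, 0.133, -0.001]
ft_force: [1.0, -0.7, -0.0]
gripper_width: 51.2
finger_force: 0.0
```

```bash
sed -i 's/(585,121,96))/(585,121,96),(478,-19,96))/' c2.py; python3 c2.py
```

```text
39.05 [477.  366.9 174.7] 51.181685915485
[303.1 309.4] [303.3 308.9] 116 [469.9 363.1 103.3]
[279.6 196.8] [279.5 197.2] 39 [585.1 -18.   96. ]
[285.9 200. ] [285.5 199.7] 65 [584.7 -21.1  96. ]
[274.3 212.5] [273.8 212.9] 48 [586.9  53.1  96. ]
[313.3 216.4] [313.5 216.1] 69 [585.2  50.9  96. ]
[269.4 229.5] [269.2 229.8] 57 [585.2 121.9  96. ]
[342.1 232.6] [342.3 232.1] 76 [583.8 120.8  96. ]
[320.1 201.9] None
[314.1 168.7] [314.1 168.1] 53 [476.5 -19.9  96. ]
[[382.5 178.5  22.7]
 [281.5 233.5  18.8]]
```

>>> move_arm:
  rows:
    - {"x": 0, "y": 0, "z": -0.04, "roll": 0, "hand": 0.4}
    - {"x": 0, "y": 0, "z": -0.07, "roll": 0, "hand": 0.4}
    - {"x": 0, "y": 0, "z": -0.09, "roll": 0, "hand": 0.4}
    - {"x": 0, "y": 0, "z": -0.106, "roll": 0, "hand": 0.4}
    - {"x": 0, "y": 0, "z": -0.114, "roll": 0, "hand": 0.4}
    - {"x": 0, "y": 0, "z": -0.114, "roll": 0, "hand": 0.4}
    - {"x": 0, "y": 0, "z": -0.114, "roll": 0, "hand": 0.55}
    - {"x": 0, "y": 0, "z": -0.114, "roll": 0, "hand": 0.8}
    - {"x": 0, "y": 0, "z": -0.114, "roll": 0, "hand": 0.8}
    - {"x": 0, "y": 0, "z": -0.114, "roll": 0, "hand": 0.8}
    - {"x": 0, "y": 0, "z": -0.114, "roll": 0, "hand": 0.8}
    - {"x": 0, "y": 0, "z": -0.114, "roll": 0, "hand": 0.8}
  force: 30

```text
t: 40.4
tool_pos: [478.2, 367.0, 62.3]
orientation: [-3.138, -0.131, -0.002]
ft_force: [0.7, -4.4, 7.0]
gripper_width: 35.7
finger_force: 33.1
```

>>> move_arm:
  rows:
    - {"x": -0.003, "y": 0, "z": 0.015, "roll": 0, "hand": 0.8}
    - {"x": -0.006, "y": -0.001, "z": 0.03, "roll": 0, "hand": 0.8}
    - {"x": -0.009, "y": -0.001, "z": 0.05, "roll": 0, "hand": 0.8}
    - {"x": -0.012, "y": -0.001, "z": 0.07, "roll": 0, "hand": 0.8}
    - {"x": -0.012, "y": -0.001, "z": 0.11, "roll": 0, "hand": 0.8}
    - {"x": -0.01, "y": -0.045, "z": 0.11, "roll": 0, "hand": 0.8}
    - {"x": -0.004, "y": -0.09, "z": 0.11, "roll": 0, "hand": 0.8}
    - {"x": -0.004, "y": -0.135, "z": 0.11, "roll": 0, "hand": 0.8}
    - {"x": -0.004, "y": -0.18, "z": 0.11, "roll": 0, "hand": 0.8}
    - {"x": -0.004, "y": -0.225, "z": 0.11, "roll": 0, "hand": 0.8}
    - {"x": -0.004, "y": -0.27, "z": 0.11, "roll": 0, "hand": 0.8}
    - {"x": -0.004, "y": -0.311, "z": 0.11, "roll": 0, "hand": 0.8}
    - {"x": -0.004, "y": -0.311, "z": 0.11, "roll": 0, "hand": 0.8}
    - {"x": -0.004, "y": -0.311, "z": 0.08, "roll": 0, "hand": 0.8}
    - {"x": -0.004, "y": -0.311, "z": 0.045, "roll": 0, "hand": 0.8}
    - {"x": -0.004, "y": -0.311, "z": 0.015, "roll": 0, "hand": 0.8}
    - {"x": -0.004, "y": -0.311, "z": 0.004, "roll": 0, "hand": 0.8}
    - {"x": -0.004, "y": -0.311, "z": 0, "roll": 0, "hand": 0.8}
    - {"x": -0.004, "y": -0.311, "z": 0, "roll": 0, "hand": 0.8}

```text
t: 42.3
tool_pos: [473.9, 56.3, 61.8]
orientation: [-3.139, -0.131, -0.0]
ft_force: [-0.2, -0.1, -1.6]
gripper_width: 35.6
finger_force: 32.2
```

>>> move_arm:
  rows:
    - {"x": 0, "y": 0, "z": -0.003, "roll": 0, "hand": 0.8}
    - {"x": 0, "y": 0, "z": -0.005, "roll": 0, "hand": 0.8}
    - {"x": 0, "y": 0, "z": -0.006, "roll": 0, "hand": 0.8}
    - {"x": 0, "y": 0, "z": -0.006, "roll": 0, "hand": 0.8}

```text
t: 42.7
tool_pos: [475.0, 56.1, 56.9]
orientation: [-3.139, -0.13, -0.005]
ft_force: [-1.9, 0.7, 11.7]
gripper_width: 35.4
finger_force: 33.9
```

Release, lift, move the arm to the +y side out of view, and look at everything.

>>> move_arm:
  rows:
    - {"x": 0, "y": 0, "z": 0.001, "roll": 0, "hand": 0.56}
    - {"x": 0, "y": 0, "z": 0.001, "roll": 0, "hand": 0.5}
    - {"x": 0, "y": 0, "z": 0.001, "roll": 0, "hand": 0.4}
    - {"x": 0, "y": 0, "z": 0.001, "roll": 0, "hand": 0.4}
    - {"x": 0, "y": 0, "z": 0.001, "roll": 0, "hand": 0.4}
    - {"x": 0, "y": 0, "z": 0.02, "roll": 0, "hand": 0.4}
    - {"x": 0, "y": 0, "z": 0.05, "roll": 0, "hand": 0.4}
    - {"x": 0, "y": 0, "z": 0.09, "roll": 0, "hand": 0.4}
    - {"x": 0, "y": 0, "z": 0.13, "roll": 0, "hand": 0.4}
    - {"x": 0, "y": 0.04, "z": 0.16, "roll": 0, "hand": 0.4}
    - {"x": -0.01, "y": 0.08, "z": 0.18, "roll": 0, "hand": 0.4}
    - {"x": -0.02, "y": 0.12, "z": 0.2, "roll": 0, "hand": 0.4}
    - {"x": -0.04, "y": 0.16, "z": 0.2, "roll": 0, "hand": 0.4}
    - {"x": -0.06, "y": 0.2, "z": 0.2, "roll": 0, "hand": 0.4}
    - {"x": -0.08, "y": 0.24, "z": 0.2, "roll": 0, "hand": 0.4}
    - {"x": -0.1, "y": 0.28, "z": 0.2, "roll": 0, "hand": 0.4}
    - {"x": -0.12, "y": 0.32, "z": 0.2, "roll": 0, "hand": 0.4}
    - {"x": -0.14, "y": 0.36, "z": 0.2, "roll": 0, "hand": 0.4}
    - {"x": -0.14, "y": 0.36, "z": 0.2, "roll": 0, "hand": 0.4}
    - {"x": -0.14, "y": 0.36, "z": 0.2, "roll": 0, "hand": 0.4}

```text
t: 44.7
tool_pos: [332.7, 416.3, 254.9]
orientation: [3.138, 0.134, -0.001]
ft_force: [0.7, -0.5, 0.2]
gripper_width: 51.2
finger_force: 0.0
```

```bash
sed -i 's/(478,-19,96))/(478,-19,96),(478,56,96))/' c2.py; python3 c2.py; python3 - <<'E'
from h import *
b=imaging.capture('side');c=imaging.capture('scene')
A=cv2.resize(c[115:325,155:395],(480,420),interpolation=cv2.INTER_CUBIC);B=cv2.resize(b[130:350,215:355],(267,420),interpolation=cv2.INTER_CUBIC)
cv2.imwrite('pics/end.png',np.hstack([A,B])[:,:,::-1])
E
```

```text
44.7 [332.7 416.3 254.9] 51.170098862173205
[303.1 309.4] [302.9 306.2] 59 [471.5 356.1 103.3]
[279.6 196.8] [279.5 197.1] 43 [585.1 -18.6  96. ]
[285.9 200. ] [285.5 199.6] 66 [584.7 -21.3  96. ]
[274.3 212.5] [273.8 213.1] 51 [586.8  53.6  96. ]
[313.3 216.4] [313.5 216. ] 70 [585.   50.8  96. ]
[269.4 229.5] [268.9 229.7] 59 [585.9 121.8  96. ]
[342.1 232.6] [342.3 232.1] 76 [583.8 120.8  96. ]
[320.1 201.9] [320.6 202.5] 47 [476.4 -16.8  96. ]
[314.1 168.7] [314.1 168.1] 53 [476.5 -19.9  96. ]
[316.8 219. ] [317.2 219.6] 50 [476.8  58.2  96. ]
[342.7 184.1] [342.9 183.5] 53 [476.1  55.5  96. ]Traceback (most recent call last):
  File "c2.py", line 8, in <module>
    h=cv2.HoughCircles(g,cv2.HOUGH_GRADIENT,1,30,param1=80,param2=18,minRadius=15,maxRadius=28)[0];print(h[:4])
      ~~~~~~~~~~~~~~~~~~~~~~~~~~~~~~~~~~~~~~~~~~~~~~~~~~~~~~~~~~~~~~~~~~~~~~~~~~~~~~~~~~~~~~~~~^^^
TypeError: 'NoneType' object is not subscriptable
```

View pics/end.png

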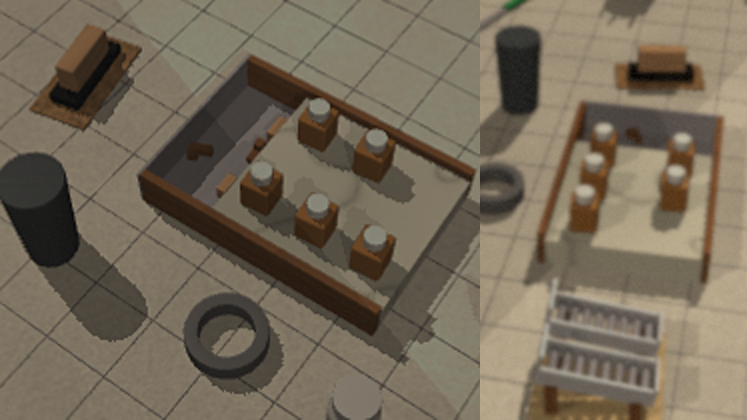

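The final view shows five upright bottles on the stone, four chips in the tray, the scraper centred on its pad and both lanes empty.

```bash
python3 -c "
from bench import ctrl
print(ctrl.hand_in())"
```

```text
the job is handed in; nothing more can be done
None
```

The job is handed in, with no verdict returned: all four offcuts are in the tray, the scraper is upright on its cork pad, and all five bottles stand on the stone, by the final camera check.

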